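# Set up the spool winder: time the pulley, lock it, stock the magazine

## Robot

A 6-joint arm with a two-finger parallel gripper is mounted at the origin on the work surface. World frame = base frame: x ahead of the robot, y to its left, z up, the work surface at z = 0. Lengths are in mm, angles in rad, forces in N, time in s.
With the tool pointing down it reaches from about 250 to 775 mm from the base axis. Payload 4 kg.
Tool frame: the origin (TCP) lies at the very end of the fingers, on their centre line; the grasp point (between the pads) lies 19 mm behind it; z points along the fingers, y is the line along which they close (so a half turn about z gives the same grasp; the last joint's range is limited). The gripper opens to 85 mm and grips with 20 to 120 N. Pads are 22 mm wide; open, the fingers measure 114 mm over their backs; the gripper's body (76 mm by 85 mm) begins 54 mm behind the grasp point. The pads swing forward as they close: fully open they stand 13 mm farther back than shut.
Start: joints at [1.047, 0.087, 1.371, -0, 1.684, -0.103], TCP at [224.682, 502.035, 200.241] pointing down, gripper open.
Joint ranges: [-3.1, 3.1], [-0.76, 2.03], [0.27, 2.55], [-1.08, 4.22], [0.17, 2.65], [-2.57, 2.57]. Speed limits (rad/s): [2.79, 2.79, 3.14, 3.14, 3.14, 3.14].

## Interface

Orientations are given as a rotation vector (axis times angle).
In Python, from bench import status, eyes, bot gives the robot as it stands. The module is installed in compiled form; this text tells all that it offers.
- The arm moves only by the shell command python3 -m jog 'ROWS' [FORCE]. ROWS is JSON, a list of rows, each an object of numbers: "hand": the finger opening in mm, from 0 to 85.4; "tx", "ty", "tz": the shift along the world's x, y, z in mm; "wx", "wy", "wz": the turn, a rotation vector about the world's x, y, z in degrees. In form: [{"hand": .., "tx": .., "ty": .., "tz": .., "wx": .., "wy": .., "wz": ..}, ...]. A call has 1 to 20 rows; each row is the pose to reach, as a shift and turn from the pose commanded when the call began; what a row does not reach only later rows make up. A row lasts 1/10 s, in which the tool goes at most 50 mm and 8.59 degrees, less where a joint would pass 70% of its speed; a pose out of reach is approached as far as the arm can. A call with a gripper value outside its range is refused whole. The fingers move at their own pace and stop on an object; FORCE is the grip in N (left out, the last holds). Time passes only in rows, so rows that repeat a pose let the fingers close. It gives the time, the measured TCP pose, the force, the opening and the grip force at its end, in the units of the state.
- status.get_obs(): the state, without advancing time (a new reading comes with each control period).
- eyes.camera(name): name is "scene" or "top" or "wrist"; returns the picture (480x640x3 uint8, blue, green, red); there is no depth.
- eyes.camera_model(name): a dict with "intrinsics" (3x3 intrinsics, pixels), "k1" (the pictures are not rectified: a ray, as slopes to the right and down, at radius r is drawn at 1 + k1 r^2 times it, then the intrinsics apply), "R" (3x3) and "t" (3): a world point X has camera coordinates R X + t; the wrist camera has in their place "tool_from_camera" (4x4, takes a point from camera to tool coordinates, whose origin is the TCP and whose axes are the flange's). Camera axes: x right, y down, z forward; pixel columns grow to the right and rows downward; lengths in mm; the calibration is good to about 2 mm. A picture is of the moment at which its call begins: read the wrist's pose just before it. camera_model takes no time and is no camera call.
- bot.close_job(): hands the job in; it is judged then, once.
The state is a dict: "time_s": time; "qpos": joint angles; "joint_vel": joint speeds; "joint_torque": joint torques, N m; "ee_pos": TCP position; "eef_rot": TCP orientation; "wrist_force": force on the tool from outside, world axes, zero at the start; "moment": the same for the moment, N m; "gripper_width": opening from 0.0 (shut) to 1.0 (fully open); "gripper_force": force on a finger pad.
Only numpy, scipy, OpenCV 4.12 (cv2) and the standard library are available. Lean on these libraries where they do the work, as an engineer would, in place of code of your own. Each camera call takes 0.05 s, during which the arm holds its last target. There are 200 camera calls.

## Task

Get the spool winder ready for its next run: turn the toothed pulley by its rim until its engraved mark faces the fixed pointer, and only then turn all three black captive knobs clockwise fully home against their stops, leaving the mark at the pointer. Also stand every loose yellow spool upright in the low steel tray, and leave the bead organizer and the tile coaster where they are.

Things in the scene. Friction and masses are not known exactly. Their poses are not given: they have to be found in the camera images.
- pulley (a joint): Turning angle of the pulley in rad, positive anticlockwise seen from above; 0 (or any whole number of turns) has the engraved mark exactly at the pointer. It turns freely either way on an upright axis with slight friction (about 0.12 N m) and stays where it is left.
- machine: The winder's grey base plate, 300 (x) x 320 (y) x 14 mm thick, fixed to the cart; origin at the centre of its underside. The pulley lies flat on its left part, the row of three knobs on its right. A black terminal box (55 x 50 mm, top 49 mm above the cart) stands on its far left corner.
- pulley_top (a point): Centre of the pulley on its upright axis, level with the rim's top, 67 mm above the cart. Aluminium toothed wheel 140 mm across, lying flat. Its rim is a raised wall 12 mm thick (radius 58 to 70 mm) standing 33 mm above the sunken web inside it, so it can be pinched from above, one finger inside, one outside; the middle hub rises only 6 mm above the web.
- mark (a point): The engraved mark, a 6 mm wide dark groove across the top of the pulley rim and down its outside, carried on inwards across the web as a radial line; this is the point on the rim's outer edge (radius 70 mm). Turns with the pulley.
- pointer (a point): Tip of the fixed brass pointer, 5.5 mm outside the pulley rim, 66 mm above the cart top. Its x axis points from the pulley axis outwards through the pointer, z is up. The pointer stands on a post 14 mm square centred 30 mm farther out, as high as the rim.
- tray: The spool magazine: low open steel tray fixed to the cart, outside 290 mm (its x axis) x 130 mm (its y axis) x 22 mm high, walls and floor 5 mm thick. Origin at the centre of its underside on the cart top.
- tray_in (a point): Centre of the tray's inner floor, 5 mm above the cart top; axes as the tray. Inside space 280 x 120 mm, enough for four spools in one row along x (for instance 65 mm apart).
- organizer: Bystander, to be left alone: clear plastic bead organizer 100 x 200 x 35 mm, lying loose beyond the tray. Origin under its centre.
- coaster: Bystander, to be left alone: white ceramic tile coaster 100 x 100 x 9 mm, lying loose. Origin under its centre.
- knob0 (a joint): Turning angle in rad of the captive bolt knob nearest the robot of the row of three: grows clockwise seen from above, from 0 (loose) to its end stop at 2.2 (fully home). Light friction (about 0.06 N m); stays where it is left.
- knob0_grip (a point): Grip point on the axis of the knob nearest the robot, 10 mm below the top of its bar, 56 mm above the cart. The black upright bar is 50 mm long (this point's x axis, turns with the knob), 12 mm thick (y), 32 mm high; under it a 14 mm bolt, and 6 mm below the bar a boss 28 mm across. The knobs stand 90 mm apart in a straight row, 170 mm from the pulley axis.
- knob1 (a joint): Turning angle in rad of the captive bolt knob in the middle of the row of three: grows clockwise seen from above, from 0 (loose) to its end stop at 2.2 (fully home). Light friction (about 0.06 N m); stays where it is left.
- knob1_grip (a point): Grip point on the axis of the knob in the middle, 10 mm below the top of its bar, 56 mm above the cart. The black upright bar is 50 mm long (this point's x axis, turns with the knob), 12 mm thick (y), 32 mm high; under it a 14 mm bolt, and 6 mm below the bar a boss 28 mm across. The knobs stand 90 mm apart in a straight row, 170 mm from the pulley axis.
- knob2 (a joint): Turning angle in rad of the captive bolt knob farthest from the robot of the row of three: grows clockwise seen from above, from 0 (loose) to its end stop at 2.2 (fully home). Light friction (about 0.06 N m); stays where it is left.
- knob2_grip (a point): Grip point on the axis of the knob farthest from the robot, 10 mm below the top of its bar, 56 mm above the cart. The black upright bar is 50 mm long (this point's x axis, turns with the knob), 12 mm thick (y), 32 mm high; under it a 14 mm bolt, and 6 mm below the bar a boss 28 mm across. The knobs stand 90 mm apart in a straight row, 170 mm from the pulley axis.
- spool0_center (a point): Centre of an empty yellow spool (half-way up, 30 mm above its underside; z along its axis): 60 mm high, two flanges 54 mm across and 12 mm thick on a 40 mm core, 70 g or so, loose, standing on a flange at the start. It can be gripped across the top flange. Two to four of the four spools are there; an absent one reads None.
- spool1_center (a point): Centre of an empty yellow spool (half-way up, 30 mm above its underside; z along its axis): 60 mm high, two flanges 54 mm across and 12 mm thick on a 40 mm core, 70 g or so, loose, standing on a flange at the start. It can be gripped across the top flange. Two to four of the four spools are there; an absent one reads None.
- spool2_center (a point): Centre of an empty yellow spool (half-way up, 30 mm above its underside; z along its axis): 60 mm high, two flanges 54 mm across and 12 mm thick on a 40 mm core, 70 g or so, loose, standing on a flange at the start. It can be gripped across the top flange. Two to four of the four spools are there; an absent one reads None.
- spool3_center (a point): Centre of an empty yellow spool (half-way up, 30 mm above its underside; z along its axis): 60 mm high, two flanges 54 mm across and 12 mm thick on a 40 mm core, 70 g or so, loose, standing on a flange at the start. It can be gripped across the top flange. Two to four of the four spools are there; an absent one reads None.
There are look-alikes about, which are no part of the job. Leave any purple look-alike of the part that bears spool3_center alone. What is shaped like the part that bears spool0_center but blue is not meant.

How it is judged:
By the outcome, as a careful person would: the job done as asked, in the order asked, and still so for the second after the job is handed in, with the robot touching nothing.
Of spool0, spool1, spool2, spool3 only 2 to 4 are there at a start; the rules pass over those that are not, and their reading is None.
At some moment in a run one of spool0, spool1, spool2, spool3 may be knocked a few centimetres aside while the robot is not near it.
It also fails if it takes over 210 s, if anything falls off the work surface, if the arm or the gripper's body presses on something with over 40 N, if the wrist force passes 120 N, or if a joint passes its speed limit or range.

## Working session

There is one attempt and no reset: what is moved stays moved. The work goes in short steps, Python scripts to look and compute and a shell command to move; the robot and the scene stay as the last step left them, time stands still between calls to the robot, and variables do not carry over. Pictures are saved under pics/ and viewed, at most 15 in all, crops included, and the job is handed in when it is done.

```bash
mkdir -p pics; cat > h.py <<'E'
import numpy as np, cv2
from bench import status, eyes, bot
from scipy.spatial.transform import Rotation as Ro
def model(name,obs=None):
    m=eyes.camera_model(name)
    if name=="wrist":
        o=obs or status.get_obs(); T=np.array(m["tool_from_camera"])
        Rw=Ro.from_rotvec(o["eef_rot"]).as_matrix()
        R=Rw@T[:3,:3]; c=Rw@T[:3,3]+np.array(o["ee_pos"])
        return np.array(m["intrinsics"]),m["k1"],R.T,-R.T@c
    return np.array(m["intrinsics"]),m["k1"],np.array(m["R"]),np.array(m["t"])
def shot(name,fn=None):
    o=status.get_obs(); M=model(name,o); im=eyes.camera(name)
    if fn: cv2.imwrite("pics/"+fn,im)
    return im,M
def ray(M,uv):
    K,k1,R,t=M
    uv=np.atleast_2d(np.array(uv,float)).reshape(-1,1,2)
    n=cv2.undistortPoints(uv,K,np.array([k1,0,0,0.]),criteria=(3,50,1e-10)) if False else cv2.undistortPoints(uv,K,np.array([k1,0,0,0.]))
    n=n.reshape(-1,2); d=np.c_[n,np.ones(len(n))]@R
    return -R.T@t,d
def onz(M,uv,z):
    c,d=ray(M,uv); s=(z-c[2])/d[:,2]; return c+s[:,None]*d
def proj(M,X):
    K,k1,R,t=M
    return cv2.projectPoints(np.array(X,float).reshape(-1,1,3),cv2.Rodrigues(R)[0],t,K,np.array([k1,0,0,0.]))[0].reshape(-1,2)
E
python3 - <<'E'
from h import *
o=status.get_obs(); print({k:np.round(v,3).tolist() for k,v in o.items()})
for n in("top","scene"):
    im,M=shot(n,n+"0.png"); print(n,M[1],-M[2].T@M[3], M[2][2])
E
```

```text
{'time_s': 0.0, 'qpos': [1.047, 0.088, 1.372, 0.0, 1.684, -0.103], 'joint_vel': [0.0, -0.0, -0.0, 0.0, 0.001, 0.001], 'joint_torque': [-0.0, -35.185, -31.328, -0.0, 0.011, 0.0], 'ee_pos': [224.37, 501.52, 199.001], 'eef_rot': [-0.656, -3.072, 0.003], 'wrist_force': [0.067, -0.664, 0.411], 'moment': [-0.03, -0.013, 0.006], 'gripper_force': 0.0, 'gripper_width': 0.998}
top -0.11456519206833078 [ 457.1412111  -109.62466005 1010.94714975] [ 0.11077499  0.01893794 -0.99366506]
scene -0.016677913505777908 [1414.39805629  326.88038015  877.79561509] [-0.66549257 -0.35564935 -0.65622647]
```

View pics/top0.png

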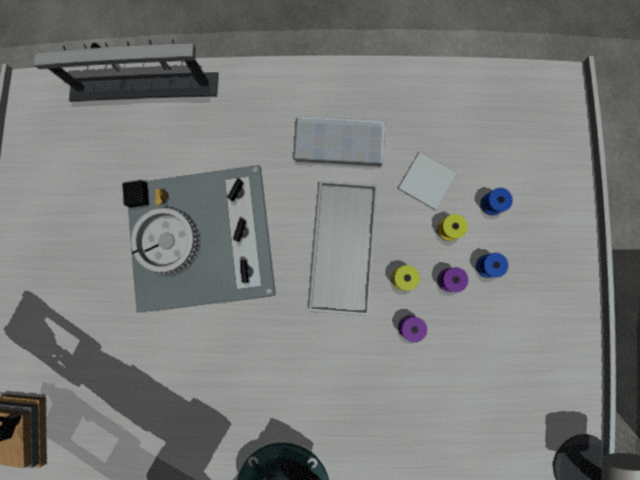

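View pics/scene0.png

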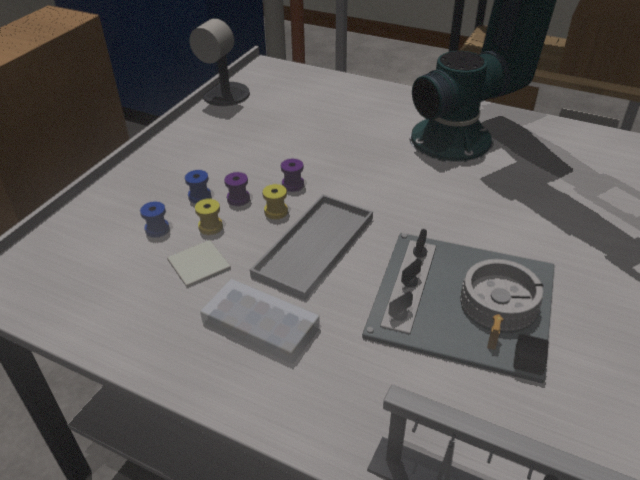

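The top view shows two yellow spools (406,278) and (454,227), the pulley at (166,240) with its mark to the left (~(135,250)), the pointer at (161,197), and the knobs at (235,190), (240,230) and (246,270). The tray is centred at about (343,247).

```bash
python3 - <<'E'
from h import *
for n in("top","scene"):
    im,M=shot(n)
    hsv=cv2.cvtColor(im,cv2.COLOR_BGR2HSV)
    for col,lo,hi in(("yel",(22,120,90),(35,255,255)),("pur",(135,80,40),(165,255,255)),("blu",(105,120,60),(125,255,255)),("orange",(10,120,90),(20,255,255)),("black",(0,0,0),(180,255,45))):
        m=cv2.inRange(hsv,lo,hi)
        c,_=cv2.findContours(m,cv2.RETR_EXTERNAL,cv2.CHAIN_APPROX_NONE)
        for k in c:
            a=cv2.contourArea(k)
            x,y,w,h=cv2.boundingRect(k)
            if col=="black" and not (n=="top" and 110<x<270 and 170<y<290): continue
            if a<25 or (n=="scene" and col=="blu" and y<150) : continue
            (u,v),r=cv2.minEnclosingCircle(k)
            e=cv2.minAreaRect(k)
            z={"yel":60,"pur":60,"blu":60,"orange":66,"black":60}[col]
            print(n,col,(x,y,w,h),a,"mec",round(u,1),round(v,1),round(r,1),np.round(onz(M,(u,v),z)[0],1), np.round(e[2]) if col=="black" else "")
    if n=="top":
        cv2.imwrite("pics/topcrop.png",cv2.resize(im[150:320,110:290],None,fx=4,fy=3.5,interpolation=cv2.INTER_CUBIC)[:600])
        M_=M
        g=cv2.medianBlur(cv2.cvtColor(im,cv2.COLOR_BGR2GRAY),3)
        for q in [(319,183),(375,186),(366,312),(309,306)]: print("traycorner",np.round(onz(M,q,22),1))
        for q in [(128,183),(259,166),(274,296),(137,311)]: print("plate",np.round(onz(M,q,14),1))
E
```

```text
top yel (394, 265, 25, 25) 468.0 mec 405.5 278.0 13.5 [ 469.4 -262.    60. ] 
top yel (440, 214, 27, 27) 462.5 mec 452.2 227.4 14.4 [ 577.3 -364.3   60. ] 
top pur (399, 316, 28, 26) 514.5 mec 412.5 328.1 14.1 [ 364.6 -275.6   60. ] 
top pur (439, 268, 29, 24) 497.0 mec 452.9 279.3 14.6 [ 466.6 -363.    60. ] 
top blu (480, 253, 28, 24) 467.0 mec 492.5 265.0 14.8 [ 496.6 -449.7   60. ] 
top blu (484, 188, 28, 27) 451.5 mec 497.0 202.0 15.3 [ 633.1 -464.9   60. ] 
top orange (0, 418, 24, 49) 629.5 mec 15.0 442.2 25.1 [ 89.7 603.4  66. ] 
top orange (156, 189, 6, 11) 38.5 mec 158.0 194.0 5.4 [649.5 274.7  66. ] 
top black (241, 260, 8, 22) 117.0 mec 244.0 270.5 10.9 [484.1  80.4  60. ] 90.0
top black (234, 219, 12, 22) 128.0 mec 239.5 229.5 10.8 [572.   92.2  60. ] 16.0
top black (123, 181, 26, 26) 540.5 mec 135.5 194.0 16.0 [651.1 329.3  60. ] 86.0
top black (228, 179, 15, 22) 137.5 mec 235.0 189.5 10.9 [659.6 104.5  60. ] 28.0
traycorner [[682.1 -77.   22. ]]
traycorner [[ 675.4 -202.7   22. ]]
traycorner [[ 395.9 -181.    22. ]]
traycorner [[408.5 -56.6  22. ]]
plate [[686.9 370.8  14. ]]
plate [[724.1  61.   14. ]]
plate [[429.5  21.5  14. ]]
plate [[391.5 334.2  14. ]]
scene yel (196, 199, 23, 15) 244.5 mec 207.0 207.0 11.4 [ 584.7 -367.8   60. ] 
scene yel (263, 185, 23, 14) 224.5 mec 274.0 191.0 11.2 [ 472.1 -265.2   60. ] 
scene pur (225, 173, 22, 13) 203.5 mec 235.5 178.0 10.7 [ 466.4 -369.8   60. ] 
scene pur (281, 159, 22, 13) 192.0 mec 291.5 164.5 10.6 [ 363.6 -279.5   60. ] 
scene blu (141, 202, 23, 14) 214.5 mec 152.0 208.0 11.4 [ 639.  -474.2   60. ] 
scene blu (186, 171, 21, 12) 182.0 mec 196.0 176.0 10.4 [ 498.6 -456.9   60. ] 
scene orange (492, 315, 10, 16) 54.5 mec 495.0 322.5 8.1 [646.5 271.8  66. ]
```

View pics/topcrop.png

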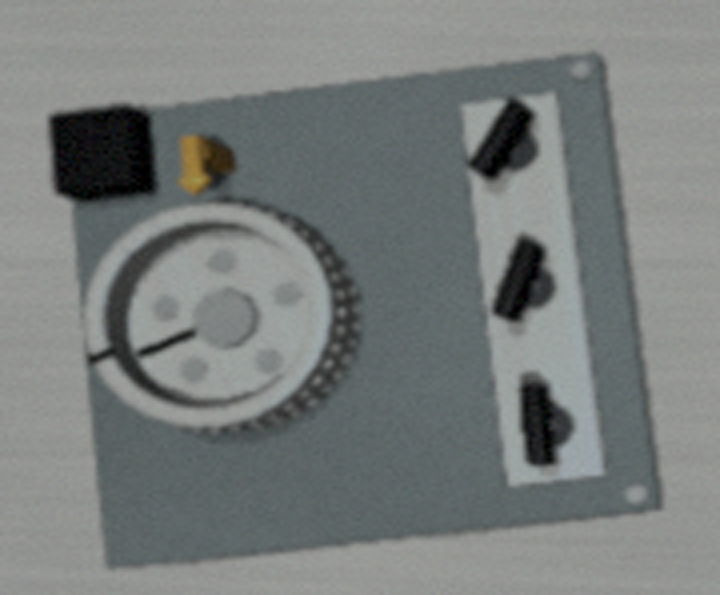

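```bash
python3 - <<'E'
from h import *
o=status.get_obs(); M=model("top")
print(np.round(eyes.camera_model("wrist")["tool_from_camera"],3).tolist(), eyes.camera_model("wrist")["intrinsics"])
print("R",np.round(Ro.from_rotvec(o["eef_rot"]).as_matrix(),3).tolist())
f=lambda x,y:(110+x/4,150+y/3.5)
P=onz(M,[f(87,317),f(333,317),f(210,203),f(210,432),f(210,317),f(90,358),f(198,192),f(227,317)],67)
P[-1]=onz(M,[f(227,317)],40)[0]
print(np.round(P,1))
c=P[:4].mean(0); c=np.array([P[2:4,0].mean(),P[:2,1].mean(),0]); print(c)
for q in(P[5],P[6]): d=q-c; print(np.hypot(*d[:2]),np.degrees(np.arctan2(d[1],d[0])))
# knob bars top ends
for a,b in [((482,172),(520,105)),((505,315),(532,243)),((541,462),(532,383))]:
    E=onz(M,[f(*a),f(*b)],66); d=E[1]-E[0]; print("bar",np.round(E.mean(0),1),np.hypot(*d[:2]),np.degrees(np.arctan2(d[1],d[0])))
E
```

```text
[[-0.0, -0.951, -0.31, 78.75], [1.0, -0.0, 0.001, 1.033], [-0.001, -0.31, 0.951, -174.451], [0.0, 0.0, 0.0, 1.0]] [[427.31004186   0.         317.30003554]
 [  0.         427.31004186 240.88207081]
 [  0.           0.           1.        ]]
R [[-0.913, 0.408, -0.001], [0.408, 0.913, -0.001], [0.0, -0.001, -1.0]]
[[546.6 328.9  67. ]
 [547.1 190.8  67. ]
 [618.1 262.4  67. ]
 [476.1 256.3  67. ]
 [546.9 259.1  67. ]
 [521.1 326.   67. ]
 [625.1 269.6  67. ]
 [549.5 259.9  40. ]]
[547.13430103 259.85441727   0.        ]
71.04017217925013 111.49468131940142
78.58938902739845 7.120204129215676
bar [658.2 102.6  66. ] 46.400294013749544 -24.871375129945182
bar [570.8  90.6  66. ] 46.277842403200395 -16.918173238985098
bar [483.5  79.   66. ] 47.97868981567738 6.927349707412067
```

```bash
python3 -m jog '[{"hand":40,"tx":100,"ty":-84,"tz":-10,"wz":15},{"hand":40,"tx":355,"ty":-298,"tz":-40,"wz":54},{"hand":40,"tx":355,"ty":-298,"tz":-40,"wz":54},{"hand":40,"tx":355,"ty":-298,"tz":-40,"wz":54},{"hand":40,"tx":355,"ty":-298,"tz":-40,"wz":54},{"hand":40,"tx":355,"ty":-298,"tz":-40,"wz":54},{"hand":40,"tx":355,"ty":-298,"tz":-40,"wz":54},{"hand":40,"tx":355,"ty":-298,"tz":-40,"wz":54},{"hand":40,"tx":355,"ty":-298,"tz":-40,"wz":54},{"hand":40,"tx":355,"ty":-298,"tz":-40,"wz":54},{"hand":40,"tx":355,"ty":-298,"tz":-40,"wz":54},{"hand":40,"tx":355,"ty":-298,"tz":-40,"wz":54},{"hand":40,"tx":355,"ty":-298,"tz":-40,"wz":54}]' 40
python3 - <<'E'
from h import *
im,M=shot("wrist","w1.png"); o=status.get_obs(); print(o["ee_pos"],o["qpos"]); 
print(proj(M,[[547,260,67],[579,204,67]]))
E
```

```text
[224.53817219 501.79433003 199.64304738] [ 1.04690596e+00  8.75878308e-02  1.37145960e+00  2.40882870e-06
  1.68358394e+00 -1.03098382e-01]
[[231.74723581 577.61927308]
 [200.59475215 608.81620106]]invalid input at $[0]: expected keys hand, tx, ty, tz, wx, wy, wz
```

View pics/w1.png

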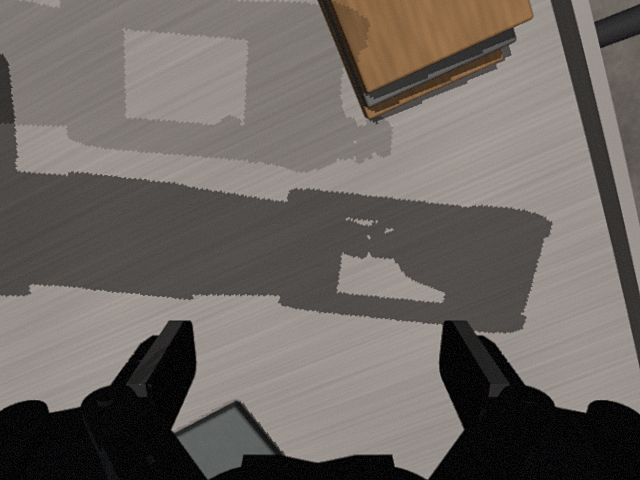

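The wrist view shows only bench, with fingertips at row ~320. The move was refused because every row needs all its keys.

```bash
python3 -m jog '[{"hand":40,"tx":100,"ty":-84,"tz":-10,"wx":0,"wy":0,"wz":15},{"hand":40,"tx":355,"ty":-298,"tz":-40,"wx":0,"wy":0,"wz":54},{"hand":40,"tx":355,"ty":-298,"tz":-40,"wx":0,"wy":0,"wz":54},{"hand":40,"tx":355,"ty":-298,"tz":-40,"wx":0,"wy":0,"wz":54},{"hand":40,"tx":355,"ty":-298,"tz":-40,"wx":0,"wy":0,"wz":54},{"hand":40,"tx":355,"ty":-298,"tz":-40,"wx":0,"wy":0,"wz":54},{"hand":40,"tx":355,"ty":-298,"tz":-40,"wx":0,"wy":0,"wz":54},{"hand":40,"tx":355,"ty":-298,"tz":-40,"wx":0,"wy":0,"wz":54},{"hand":40,"tx":355,"ty":-298,"tz":-40,"wx":0,"wy":0,"wz":54},{"hand":40,"tx":355,"ty":-298,"tz":-40,"wx":0,"wy":0,"wz":54},{"hand":40,"tx":355,"ty":-298,"tz":-40,"wx":0,"wy":0,"wz":54},{"hand":40,"tx":355,"ty":-298,"tz":-40,"wx":0,"wy":0,"wz":54},{"hand":40,"tx":355,"ty":-298,"tz":-40,"wx":0,"wy":0,"wz":54}]' 40
python3 - <<'E'
from h import *
im,M=shot("wrist","w2.png"); o=status.get_obs(); print(o["ee_pos"],o["qpos"]); 
R=Ro.from_rotvec(o["eef_rot"]).as_matrix(); print("yaw y",np.degrees(np.arctan2(R[1,1],R[0,1])))
print(proj(M,[[547,260,67],[579,204,67],[571,91,66]]))
E
```

```text
time_s: 1.55
ee_pos: [579.0, 204.8, 160.3]
eef_rot: [0.811, -3.035, -0.001]
wrist_force: [-1.3, 0.9, -0.2]
gripper_width: 0.465
gripper_force: 0.0
[578.8960049  205.11948921 160.58952048] [ 2.47943560e-01  2.40098742e-01  1.27402937e+00  5.04751168e-04
  1.62729948e+00 -1.84606056e+00]
yaw y 119.97923747047743
[[414.58301066 227.26028376]
 [315.90800255 226.95710299]
 [162.46450058 127.33091931]]
```

View pics/w2.png

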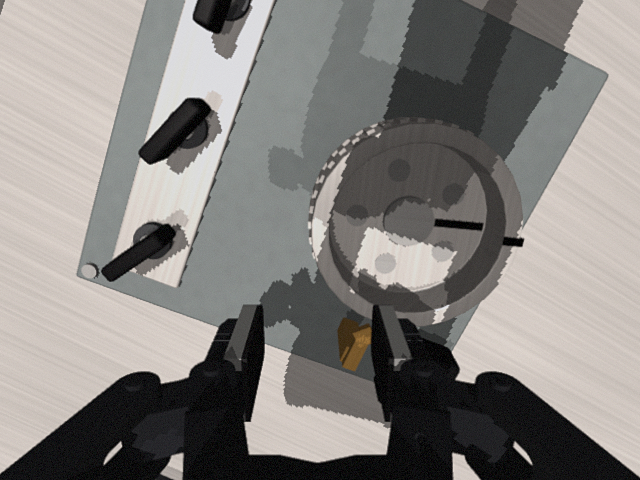

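The wrist view shows the pulley rim spanning roughly x 315–523 and y 118–325, the mark at (513,242), the pointer at about (355,340), and knob bars at (175,130), (138,252) and (215,10).

```bash
python3 - <<'E'
from h import *
im=cv2.imread("pics/w2.png"); M=model("wrist")
P=onz(M,[(316,222),(523,222),(420,118),(420,325),(523,242),(362,322)],67); print(np.round(P,1))
c=P[:4].mean(0);print(c,np.linalg.norm(P[:4]-c,axis=1))
for q in P[4:]: d=q-c; print(np.hypot(*d[:2]),np.degrees(np.arctan2(d[1],d[0])))
E=onz(M,[(145,158),(208,105),(106,276),(172,228)],66)
for a,b in((0,1),(2,3)): d=E[b]-E[a]; print("bar",(E[a]+E[b])/2,np.hypot(*d[:2]),np.degrees(np.arctan2(d[1],d[0])))
cv2.imwrite("pics/w2c.png",cv2.resize(im[100:345,290:550],None,fx=2.3,fy=2.3,interpolation=cv2.INTER_CUBIC))
E
```

```text
[[576.1 202.7  67. ]
 [508.2 320.3  67. ]
 [487.9 224.7  67. ]
 [604.8 304.2  67. ]
 [519.1 329.   67. ]
 [623.2 267.3  67. ]]
[544.22379231 262.99704872  67.        ] [68.15610452 67.74550806 68.11563914 73.2578622 ]
70.66483780858024 110.83598691986359
79.08772954593181 3.0864526579345415
bar [569.51814362  99.56246359  66.        ] 52.589319064967924 156.82408513901825
bar [654.32459224 109.91127379  66.        ] 60.13117441627631 154.71232319524626
```

View pics/w2c.png

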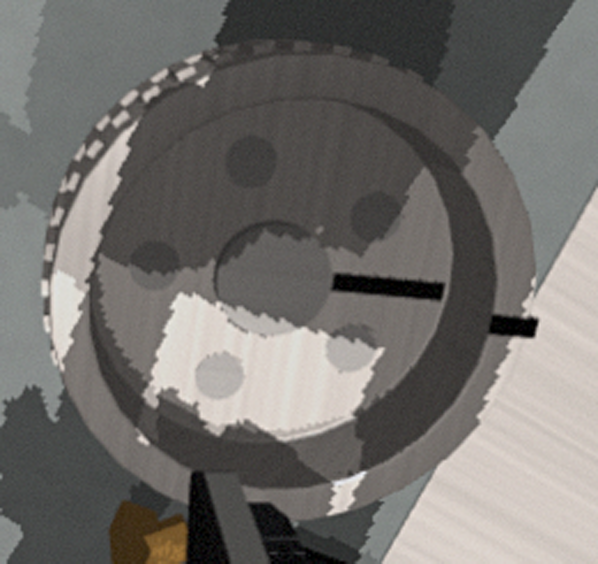

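```bash
python3 -m jog '[{"hand":40,"tx":-1.5,"ty":1.5,"tz":-40,"wx":0,"wy":0,"wz":0},{"hand":40,"tx":-1.5,"ty":1.5,"tz":-70,"wx":0,"wy":0,"wz":0},{"hand":40,"tx":-1.5,"ty":1.5,"tz":-95,"wx":0,"wy":0,"wz":0},{"hand":40,"tx":-1.5,"ty":1.5,"tz":-118,"wx":0,"wy":0,"wz":0},{"hand":40,"tx":-1.5,"ty":1.5,"tz":-118,"wx":0,"wy":0,"wz":0},{"hand":40,"tx":-1.5,"ty":1.5,"tz":-118,"wx":0,"wy":0,"wz":0}]' 30
python3 -m jog '[{"hand":5,"tx":0,"ty":0,"tz":0,"wx":0,"wy":0,"wz":0},{"hand":5,"tx":0,"ty":0,"tz":0,"wx":0,"wy":0,"wz":0},{"hand":5,"tx":0,"ty":0,"tz":0,"wx":0,"wy":0,"wz":0},{"hand":5,"tx":0,"ty":0,"tz":0,"wx":0,"wy":0,"wz":0},{"hand":5,"tx":0,"ty":0,"tz":0,"wx":0,"wy":0,"wz":0},{"hand":5,"tx":0,"ty":0,"tz":0,"wx":0,"wy":0,"wz":0},{"hand":5,"tx":0,"ty":0,"tz":0,"wx":0,"wy":0,"wz":0}]' 30
```

```text
time_s: 2.2
ee_pos: [577.6, 206.6, 42.8]
eef_rot: [-0.813, 3.035, 0.0]
wrist_force: [1.2, 0.3, 0.5]
gripper_width: 0.468
gripper_force: 0.0
time_s: 2.9
ee_pos: [578.2, 205.5, 42.2]
eef_rot: [0.81, -3.035, -0.0]
wrist_force: [0.0, 0.2, -0.8]
gripper_width: 0.056
gripper_force: 0.0
```

```bash
python3 - <<'E'
from h import *
im,M=shot("wrist"); s,_=shot("scene")
a=cv2.resize(s[230:380,360:580],(640,436),interpolation=cv2.INTER_CUBIC)
b=cv2.resize(im,(427,320))
out=np.zeros((596,800,3),np.uint8); out[:320,:427]=b; c=cv2.resize(s[230:380,380:560],(373,311),interpolation=cv2.INTER_CUBIC); out[:311,427:]=c
t,_=shot("top"); out[320:,:400]=cv2.resize(t[160:320,110:340],(400,276),interpolation=cv2.INTER_CUBIC)
cv2.imwrite("pics/m3.png",out)
E
```

```text
(no output)
```

View pics/m3.png

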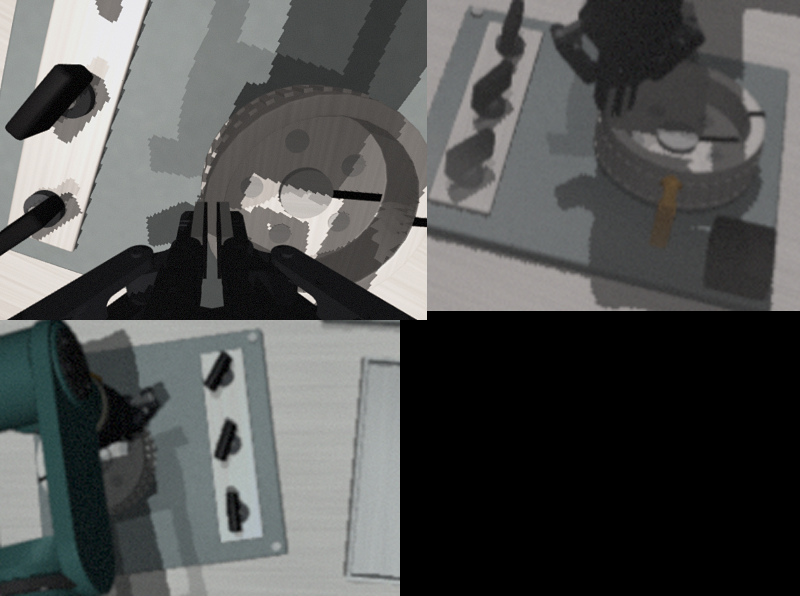

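```bash
python3 - <<'E'
from h import *
o=status.get_obs(); print(o["gripper_width"],o["gripper_force"],o["ee_pos"],o["wrist_force"])
im,M=shot("wrist"); cv2.imwrite("pics/m4.png",cv2.resize(im[260:480,200:460],None,fx=2.7,fy=2.7,interpolation=cv2.INTER_CUBIC))
e=np.array(o["ee_pos"]); print(proj(M,[e,e+[0,0,19],[578,206,67]]))
E
```

```text
0.06086338016476748 0.0 [578.15815878 205.51058722  42.17164005] [-0.26074892  0.0252015   1.11175426]
[[317.04892982 286.36134108]
 [317.05031403 305.7359495 ]
 [318.3406394  312.76052363]]
```

View pics/m4.png

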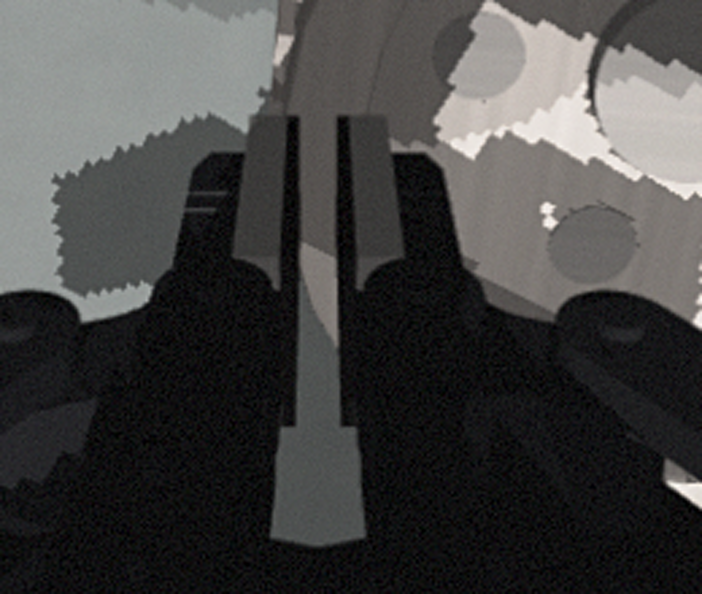

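```bash
python3 - <<'E'
from h import *
o=status.get_obs(); e=np.array(o["ee_pos"]); R=Ro.from_rotvec(o["eef_rot"]).as_matrix()
M=model("scene"); W=model("wrist")
for k in(0,10,20,30,40):
    print(k,proj(M,[e+[0,0,k]]).round(1), proj(W,[e+R@[11,-3,-k],e+R@[-11,-3,-k]]).round(1).tolist())
E
```

```text
0 [[466.7 294.2]] [[310.2, 263.3], [310.4, 308.6]]
10 [[467.5 290.5]] [[309.8, 272.0], [310.1, 319.3]]
20 [[468.3 286.7]] [[309.4, 281.6], [309.7, 331.1]]
30 [[469.1 282.8]] [[308.9, 292.4], [309.3, 344.3]]
40 [[469.9 278.9]] [[308.4, 304.6], [308.8, 359.0]]
```

```bash
for i in 1; do python3 -m jog '[{"hand":5,"tx":0,"ty":0,"tz":-2,"wx":0,"wy":0,"wz":0},{"hand":5,"tx":0,"ty":0,"tz":-4,"wx":0,"wy":0,"wz":0},{"hand":5,"tx":0,"ty":0,"tz":-4,"wx":0,"wy":0,"wz":0}]'; python3 -m jog '[{"hand":5,"tx":0,"ty":0,"tz":-2,"wx":0,"wy":0,"wz":0},{"hand":5,"tx":0,"ty":0,"tz":-4,"wx":0,"wy":0,"wz":0},{"hand":5,"tx":0,"ty":0,"tz":-4,"wx":0,"wy":0,"wz":0}]'; done
```

```text
time_s: 3.4
ee_pos: [577.8, 205.5, 37.6]
eef_rot: [0.81, -3.034, -0.0]
wrist_force: [-0.5, 0.4, 0.9]
gripper_width: 0.054
gripper_force: 0.0
time_s: 3.7
ee_pos: [579.0, 205.9, 36.2]
eef_rot: [-0.81, 3.033, 0.0]
wrist_force: [-1.9, -0.1, 5.2]
gripper_width: 0.058
gripper_force: 2.8
```

```bash
python3 -m jog '[{"hand":5,"tx":0,"ty":0,"tz":-1,"wx":0,"wy":0,"wz":0},{"hand":5,"tx":0,"ty":0,"tz":-2,"wx":0,"wy":0,"wz":0},{"hand":5,"tx":0,"ty":0,"tz":-2,"wx":0,"wy":0,"wz":0}]'
```

```text
time_s: 4.0
ee_pos: [579.9, 206.3, 36.1]
eef_rot: [-0.809, 3.03, 0.001]
wrist_force: [-2.6, 0.5, 10.7]
gripper_width: 0.062
gripper_force: 5.4
```

```bash
python3 -m jog '[{"hand":5,"tx":0,"ty":0,"tz":20,"wx":0,"wy":0,"wz":0},{"hand":36,"tx":0,"ty":0,"tz":20,"wx":0,"wy":0,"wz":0},{"hand":36,"tx":0,"ty":0,"tz":20,"wx":0,"wy":0,"wz":0},{"hand":36,"tx":0,"ty":0,"tz":20,"wx":0,"wy":0,"wz":0},{"hand":36,"tx":0,"ty":0,"tz":20,"wx":0,"wy":0,"wz":0},{"hand":36,"tx":0,"ty":0,"tz":8,"wx":0,"wy":0,"wz":0},{"hand":36,"tx":0,"ty":0,"tz":-4,"wx":0,"wy":0,"wz":0},{"hand":36,"tx":0,"ty":0,"tz":-14,"wx":0,"wy":0,"wz":0},{"hand":36,"tx":0,"ty":0,"tz":-20,"wx":0,"wy":0,"wz":0},{"hand":36,"tx":0,"ty":0,"tz":-20,"wx":0,"wy":0,"wz":0}]' 30
python3 -m jog '[{"hand":5,"tx":0,"ty":0,"tz":0,"wx":0,"wy":0,"wz":0},{"hand":5,"tx":0,"ty":0,"tz":0,"wx":0,"wy":0,"wz":0},{"hand":5,"tx":0,"ty":0,"tz":0,"wx":0,"wy":0,"wz":0},{"hand":5,"tx":0,"ty":0,"tz":0,"wx":0,"wy":0,"wz":0},{"hand":5,"tx":0,"ty":0,"tz":0,"wx":0,"wy":0,"wz":0},{"hand":5,"tx":0,"ty":0,"tz":0,"wx":0,"wy":0,"wz":0}]' 30
```

```text
time_s: 5.0
ee_pos: [576.9, 205.2, 10.1]
eef_rot: [0.809, -3.032, -0.0]
wrist_force: [0.5, -0.3, -0.7]
gripper_width: 0.419
gripper_force: 0.0
time_s: 5.6
ee_pos: [578.9, 207.8, 12.7]
eef_rot: [-0.808, 3.032, 0.006]
wrist_force: [2.7, 4.5, -3.2]
gripper_width: 0.137
gripper_force: 28.7
```

```bash
python3 -c "
import numpy as np
p=np.array([31.7,-56.5])
for a in [7,14,21,28,35,42,49,56,63,70,77,84,91,97,102]:
    t=-np.radians(a);R=np.array([[np.cos(t),-np.sin(t)],[np.sin(t),np.cos(t)]]);print(-a,(R@p-p).round(1))"
```

```text
-7 [-7.1 -3.4]
-14 [-14.6  -6. ]
-21 [-22.4  -7.6]
-28 [-30.2  -8.3]
-35 [-38.1  -8. ]
-42 [-45.9  -6.7]
-49 [-53.5  -4.5]
-56 [-60.8  -1.4]
-63 [-67.7   2.6]
-70 [-74.    7.4]
-77 [-79.6  12.9]
-84 [-84.6  19.1]
-91 [-88.7  25.8]
-97 [-91.6  31.9]
-102 [-93.6  37.2]
```

```bash
python3 -m jog '[{"hand":5,"tx":-7.1,"ty":-3.4,"tz":0,"wx":0,"wy":0,"wz":-7},{"hand":5,"tx":-14.6,"ty":-6,"tz":0,"wx":0,"wy":0,"wz":-14},{"hand":5,"tx":-22.4,"ty":-7.6,"tz":0,"wx":0,"wy":0,"wz":-21},{"hand":5,"tx":-30.2,"ty":-8.3,"tz":0,"wx":0,"wy":0,"wz":-28},{"hand":5,"tx":-30.2,"ty":-8.3,"tz":0,"wx":0,"wy":0,"wz":-28}]' 35; python3 -m jog '[{"hand":5,"tx":0,"ty":0,"tz":0,"wx":0,"wy":0,"wz":0}]'
```

```text
time_s: 6.1
ee_pos: [550.1, 199.9, 12.8]
eef_rot: [-0.047, 3.135, 0.009]
wrist_force: [7.0, 6.8, -7.2]
gripper_width: 0.13
gripper_force: 40.4
time_s: 6.2
ee_pos: [550.3, 199.8, 12.8]
eef_rot: [-0.05, 3.135, 0.009]
wrist_force: [6.1, 5.9, -7.0]
gripper_width: 0.133
gripper_force: 39.5
```

```bash
python3 -c "
import numpy as np
p=np.array([1.5,-65.5])
for a in [7,14,21,28,35,42,49,56,63,69,74]:
    t=-np.radians(a);R=np.array([[np.cos(t),-np.sin(t)],[np.sin(t),np.cos(t)]]);print(-a,(R@p*64.5/65.5-p).round(1))"
```

```text
-7 [-7.9  1.3]
-14 [-15.7   2.6]
-21 [-23.2   4.8]
-28 [-30.5   7.9]
-35 [-37.3  11.8]
-42 [-43.6  16.6]
-49 [-49.2  22.1]
-56 [-54.1  28.2]
-63 [-58.3  34.9]
-69 [-61.2  41. ]
-74 [-63.1  46.3]
```

```bash
python3 -m jog '[{"hand":5,"tx":-7.9,"ty":1.3,"tz":0,"wx":0,"wy":0,"wz":-7},{"hand":5,"tx":-15.7,"ty":2.6,"tz":0,"wx":0,"wy":0,"wz":-14},{"hand":5,"tx":-23.2,"ty":4.8,"tz":0,"wx":0,"wy":0,"wz":-21},{"hand":5,"tx":-30.5,"ty":7.9,"tz":0,"wx":0,"wy":0,"wz":-28},{"hand":5,"tx":-37.3,"ty":11.8,"tz":0,"wx":0,"wy":0,"wz":-35},{"hand":5,"tx":-43.6,"ty":16.6,"tz":0,"wx":0,"wy":0,"wz":-42},{"hand":5,"tx":-49.2,"ty":22.1,"tz":0,"wx":0,"wy":0,"wz":-49},{"hand":5,"tx":-54.1,"ty":28.2,"tz":0,"wx":0,"wy":0,"wz":-56},{"hand":5,"tx":-58.3,"ty":34.9,"tz":0,"wx":0,"wy":0,"wz":-63},{"hand":5,"tx":-61.2,"ty":41,"tz":0,"wx":0,"wy":0,"wz":-69},{"hand":5,"tx":-63.1,"ty":46.3,"tz":0,"wx":0,"wy":0,"wz":-74},{"hand":5,"tx":-63.1,"ty":46.3,"tz":0,"wx":0,"wy":0,"wz":-74}]'
python3 - <<'E'
from h import *
o=status.get_obs(); e=np.array(o["ee_pos"]); R=Ro.from_rotvec(o["eef_rot"]).as_matrix(); print("yaw",np.degrees(np.arctan2(R[1,1],R[0,1])), e+64*R[:,1])
t,M=shot("scene"); cv2.imwrite("pics/s5.png",cv2.resize(t[240:380,430:570],(560,560),interpolation=cv2.INTER_CUBIC))
E
```

```text
time_s: 7.4
ee_pos: [488.7, 242.7, 12.7]
eef_rot: [1.848, 2.531, 0.006]
wrist_force: [8.8, -1.9, -7.1]
gripper_width: 0.135
gripper_force: 37.3
yaw 17.730330574636078 [549.66813513 262.23125484  13.22861083]
```

View pics/s5.png

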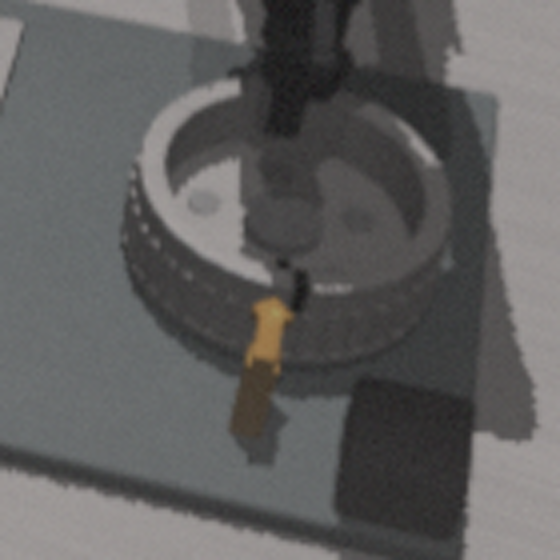

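```bash
python3 - <<'E'
from h import *
M=model("scene"); f=lambda x,y:(430+x/4-.4,240+y/4-.4)
P=onz(M,[f(284,265),f(297,284),f(276,299),f(140,160),f(450,200),f(290,292)],67); print(P.round(1))
for c in((548,262.5),(546,261)):
  for q in P: d=q[:2]-c; print(np.hypot(*d).round(1),np.degrees(np.arctan2(d[1],d[0])).round(1))
E
```

```text
[[604.8 270.8  67. ]
 [613.5 278.7  67. ]
 [626.2 272.7  67. ]
 [568.2 194.9  67. ]
 [532.6 328.3  67. ]
 [619.5 277.1  67. ]]
57.4 8.3
67.5 13.9
78.8 7.4
70.5 -73.3
67.5 103.2
73.0 11.6
59.6 9.5
69.8 14.7
81.0 8.3
69.7 -71.4
68.6 101.2
75.2 12.4
```

```bash
python3 -m jog '[{"hand":5,"tx":-0.7,"ty":2.2,"tz":0,"wx":0,"wy":0,"wz":-2},{"hand":5,"tx":-1.4,"ty":4.3,"tz":0,"wx":0,"wy":0,"wz":-4},{"hand":5,"tx":-1.4,"ty":4.3,"tz":0,"wx":0,"wy":0,"wz":-4},{"hand":5,"tx":-1.4,"ty":4.3,"tz":0,"wx":0,"wy":0,"wz":-4},{"hand":36,"tx":-1.4,"ty":4.3,"tz":0,"wx":0,"wy":0,"wz":-4},{"hand":36,"tx":-1.4,"ty":4.3,"tz":0,"wx":0,"wy":0,"wz":-4},{"hand":36,"tx":-1.4,"ty":4.3,"tz":0,"wx":0,"wy":0,"wz":-4},{"hand":36,"tx":-1.4,"ty":4.3,"tz":20,"wx":0,"wy":0,"wz":-4},{"hand":36,"tx":-1.4,"ty":4.3,"tz":60,"wx":0,"wy":0,"wz":-4},{"hand":36,"tx":-1.4,"ty":4.3,"tz":110,"wx":0,"wy":0,"wz":-4},{"hand":36,"tx":-1.4,"ty":4.3,"tz":150,"wx":0,"wy":0,"wz":-4},{"hand":36,"tx":-1.4,"ty":4.3,"tz":150,"wx":0,"wy":0,"wz":-4}]'
python3 - <<'E'
from h import *
o=status.get_obs(); print(o["ee_pos"])
im,M=shot("wrist","w6.png"); np.save("w6.npy",np.array(0)); print(proj(M,[[547,262,67],[625,272.5,67]]))
E
```

```text
time_s: 8.65
ee_pos: [487.1, 249.6, 171.0]
eef_rot: [1.931, 2.468, 0.021]
wrist_force: [-0.2, 0.4, 0.3]
gripper_width: 0.421
gripper_force: 0.0
[487.13778041 249.64735399 171.03582097]
[[402.55307068 229.20966361]
 [513.3973475  240.59810906]]
```

View pics/w6.png

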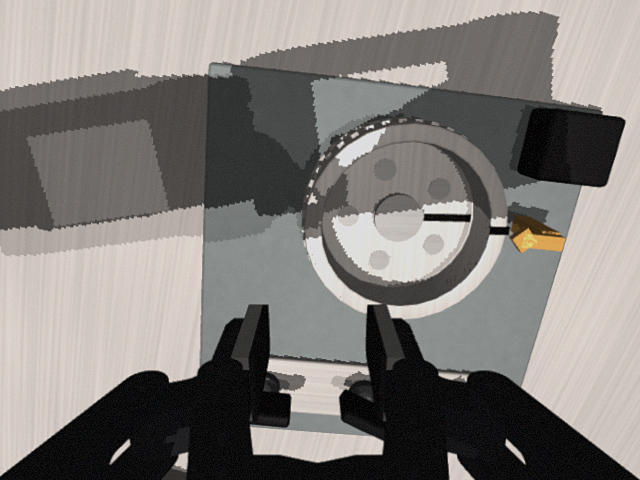

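```bash
cat > mark.py <<'E'
from h import *
def meas(im,M,box):
    x0,y0,x1,y1=box
    hsv=cv2.cvtColor(im,cv2.COLOR_BGR2HSV); g=hsv[...,2]
    m=np.zeros_like(g); m[y0:y1,x0:x1]=(g[y0:y1,x0:x1]<42)*255
    n,l,st,ce=cv2.connectedComponentsWithStats(m)
    for i in range(1,n):
        if 30<st[i,4]<600:
            p=np.argwhere(l==i)[:,::-1].astype(float); vx,vy,cx,cy=cv2.fitLine(p.astype(np.float32),2,0,.01,.01).ravel()
            s=(p-[cx,cy])@[vx,vy]; E=np.array([[cx+vx*t,cy+vy*t] for t in(s.min(),s.max())])
            for z in(34,67):
                W=onz(M,E,z); d=W[1]-W[0]; print(st[i],E.round(1).tolist(),"z",z,W[:,:2].round(1).tolist(),"dir",np.degrees(np.arctan2(d[1],d[0])).round(1),"len",np.hypot(*d[:2]).round(1))
    b=cv2.inRange(hsv,(8,130,60),(30,255,255)); n,l,st,ce=cv2.connectedComponentsWithStats(b)
    for i in range(1,n):
        if st[i,4]>60:
            p=np.argwhere(l==i)[:,::-1]; q=p[p[:,0]<=p[:,0].min()+1]; print("brass",st[i],"left tip",q.mean(0),onz(M,[q.mean(0)],66).round(1))
E
python3 - <<'E'
from mark import *
im,M=shot("wrist"); meas(im,M,(405,195,515,250))
cv2.imwrite("pics/w7.png",cv2.resize(im[190:270,400:580],None,fx=4.4,fy=4.4,interpolation=cv2.INTER_CUBIC))
E
```

```text
[429 215  47   7 263] [[429.0, 218.1], [475.0, 218.6]] z 34 [[569.7, 267.4], [603.6, 275.4]] dir 13.2 len 34.9
[429 215  47   7 263] [[429.0, 218.1], [475.0, 218.6]] z 67 [[558.6, 273.7], [588.9, 280.8]] dir 13.2 len 31.1
[496 228  19   8 129] [[495.9, 231.4], [514.1, 232.1]] z 34 [[622.8, 269.7], [636.7, 272.6]] dir 11.6 len 14.2
[496 228  19   8 129] [[495.9, 231.4], [514.1, 232.1]] z 67 [[606.0, 275.8], [618.4, 278.3]] dir 11.6 len 12.7
brass [ 517  217   55   37 1206] left tip [517.78571429 234.21428571] [[622.  277.3  66. ]]
```

View pics/w7.png

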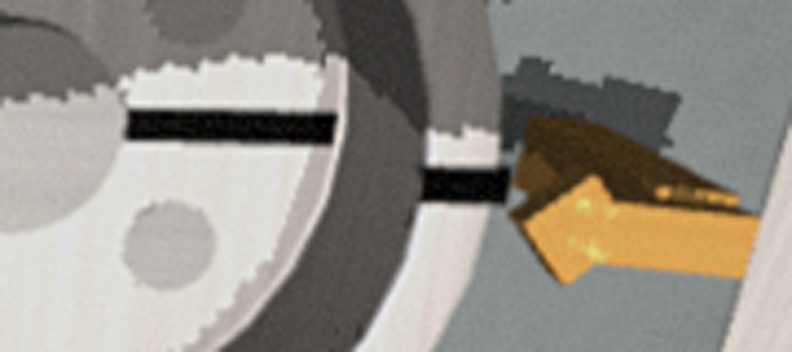

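The mark on the rim is at (505,232) in the full picture, and the arrow tip at (516,238). So about 4–5° clockwise remain.

```bash
python3 -m jog '[{"hand":36,"tx":0,"ty":-1,"tz":-45,"wx":0,"wy":0,"wz":0},{"hand":36,"tx":0,"ty":-1,"tz":-90,"wx":0,"wy":0,"wz":0},{"hand":36,"tx":0,"ty":-1,"tz":-130,"wx":0,"wy":0,"wz":0},{"hand":36,"tx":0,"ty":-1,"tz":-158,"wx":0,"wy":0,"wz":0},{"hand":36,"tx":0,"ty":-1,"tz":-158,"wx":0,"wy":0,"wz":0},{"hand":5,"tx":0,"ty":-1,"tz":-158,"wx":0,"wy":0,"wz":0},{"hand":5,"tx":0,"ty":-1,"tz":-158,"wx":0,"wy":0,"wz":0},{"hand":5,"tx":0,"ty":-1,"tz":-158,"wx":0,"wy":0,"wz":0},{"hand":5,"tx":0,"ty":-1,"tz":-158,"wx":0,"wy":0,"wz":0},{"hand":5,"tx":0,"ty":-1,"tz":-158,"wx":0,"wy":0,"wz":0}]' 30
python3 -m jog '[{"hand":5,"tx":-0.8,"ty":3.3,"tz":0,"wx":0,"wy":0,"wz":-3},{"hand":5,"tx":-1.3,"ty":5.5,"tz":0,"wx":0,"wy":0,"wz":-5},{"hand":5,"tx":-1.3,"ty":5.5,"tz":0,"wx":0,"wy":0,"wz":-5},{"hand":5,"tx":-1.3,"ty":5.5,"tz":0,"wx":0,"wy":0,"wz":-5},{"hand":5,"tx":-1.3,"ty":5.5,"tz":0,"wx":0,"wy":0,"wz":-5}]'
python3 -m jog '[{"hand":36,"tx":0,"ty":0,"tz":0,"wx":0,"wy":0,"wz":0},{"hand":36,"tx":0,"ty":0,"tz":0,"wx":0,"wy":0,"wz":0},{"hand":36,"tx":0,"ty":0,"tz":0,"wx":0,"wy":0,"wz":0},{"hand":36,"tx":0,"ty":0,"tz":20,"wx":0,"wy":0,"wz":0},{"hand":36,"tx":0,"ty":0,"tz":60,"wx":0,"wy":0,"wz":0},{"hand":36,"tx":0,"ty":0,"tz":110,"wx":0,"wy":0,"wz":0},{"hand":36,"tx":0,"ty":0,"tz":150,"wx":0,"wy":0,"wz":0},{"hand":36,"tx":0,"ty":0,"tz":150,"wx":0,"wy":0,"wz":0},{"hand":36,"tx":0,"ty":0,"tz":150,"wx":0,"wy":0,"wz":0},{"hand":36,"tx":0,"ty":0,"tz":150,"wx":0,"wy":0,"wz":0},{"hand":36,"tx":0,"ty":0,"tz":150,"wx":0,"wy":0,"wz":0}]'
python3 - <<'E'
from mark import *
im,M=shot("wrist"); meas(im,M,(400,175,530,260))
cv2.imwrite("pics/w8.png",cv2.resize(im[190:270,400:580],None,fx=4.4,fy=4.4,interpolation=cv2.INTER_CUBIC))
E
```

```text
time_s: 9.75
ee_pos: [487.6, 247.0, 3.6]
eef_rot: [1.934, 2.468, 0.01]
wrist_force: [14.0, 2.0, -5.7]
gripper_width: 0.137
gripper_force: 29.1
time_s: 10.25
ee_pos: [486.5, 252.2, 3.6]
eef_rot: [2.04, 2.381, 0.01]
wrist_force: [14.3, 0.4, -6.5]
gripper_width: 0.136
gripper_force: 30.6
time_s: 11.35
ee_pos: [480.8, 251.9, 151.7]
eef_rot: [-2.041, -2.385, 0.007]
wrist_force: [-0.1, -0.6, -0.4]
gripper_width: 0.422
gripper_force: 0.0
[444 218  49   7 298] [[444.0, 220.4], [492.0, 220.7]] z 34 [[570.2, 266.1], [604.2, 271.3]] dir 8.7 len 34.4
[444 218  49   7 298] [[444.0, 220.4], [492.0, 220.7]] z 67 [[558.9, 273.4], [589.0, 278.1]] dir 8.7 len 30.5
[515 231  15   8 103] [[515.0, 235.1], [529.0, 234.9]] z 34 [[623.7, 263.5], [633.8, 265.2]] dir 9.9 len 10.3
[515 231  15   8 103] [[515.0, 235.1], [529.0, 234.9]] z 67 [[606.3, 271.1], [615.3, 272.7]] dir 9.9 len 9.1
brass [ 539  208   61   41 1420] left tip [539.75   223.8125] [[620.4 280.7  66. ]]
```

View pics/w8.png

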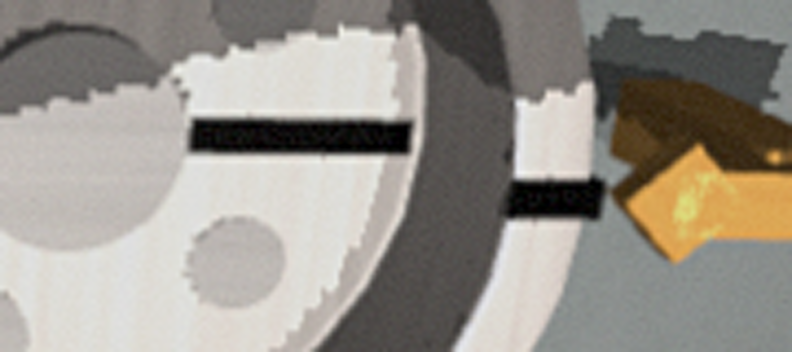

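Mark and arrow tip now line up, with the groove end at image (537,235) and the tip at (539,234): within about 0.5°. Next the knobs.

```bash
python3 -m jog '[{"hand":36,"tx":2,"ty":-40,"tz":0,"wx":0,"wy":0,"wz":8},{"hand":36,"tx":2,"ty":-80,"tz":0,"wx":0,"wy":0,"wz":16},{"hand":36,"tx":2,"ty":-120,"tz":0,"wx":0,"wy":0,"wz":24},{"hand":36,"tx":2,"ty":-150,"tz":0,"wx":0,"wy":0,"wz":32},{"hand":36,"tx":2,"ty":-173,"tz":0,"wx":0,"wy":0,"wz":40},{"hand":36,"tx":2,"ty":-173,"tz":0,"wx":0,"wy":0,"wz":48},{"hand":36,"tx":2,"ty":-173,"tz":0,"wx":0,"wy":0,"wz":56},{"hand":36,"tx":2,"ty":-173,"tz":0,"wx":0,"wy":0,"wz":64},{"hand":36,"tx":2,"ty":-173,"tz":0,"wx":0,"wy":0,"wz":72},{"hand":36,"tx":2,"ty":-173,"tz":0,"wx":0,"wy":0,"wz":80},{"hand":36,"tx":2,"ty":-173,"tz":0,"wx":0,"wy":0,"wz":88},{"hand":36,"tx":2,"ty":-173,"tz":0,"wx":0,"wy":0,"wz":88},{"hand":36,"tx":2,"ty":-173,"tz":0,"wx":0,"wy":0,"wz":88},{"hand":36,"tx":2,"ty":-173,"tz":0,"wx":0,"wy":0,"wz":88}]'
cat > knob.py <<'E'
from h import *
def knobs(im,M,thr=48):
    # black bars: use ends of dark blob nearest each predicted bar top
    g=cv2.cvtColor(im,cv2.COLOR_BGR2HSV)[...,2]
    m=((g<thr)*255).astype(np.uint8)
    c,_=cv2.findContours(m,cv2.RETR_EXTERNAL,cv2.CHAIN_APPROX_NONE)
    for k in c:
        if cv2.contourArea(k)>300:
            (u,v),(w,h),a=cv2.minAreaRect(k); x,y,_,_=cv2.boundingRect(k)
            B=cv2.boxPoints(((u,v),(w,h),a)); W=onz(M,B,66)
            e=[W[1]-W[0],W[2]-W[1]]; e=max(e,key=lambda q:np.hypot(*q[:2]))
            print("blob",(round(u),round(v)),(round(w),round(h)),onz(M,[(u,v)],66)[0].round(1),onz(M,[(u,v)],34)[0].round(1),"L",np.hypot(*e[:2]).round(1),"dir",np.degrees(np.arctan2(e[1],e[0])).round(1))
E
python3 - <<'E'
from knob import *
im,M=shot("wrist","w9.png"); o=status.get_obs(); print(o["ee_pos"]); R=Ro.from_rotvec(o["eef_rot"]).as_matrix(); print("yaw",np.degrees(np.arctan2(R[1,1],R[0,1])))
knobs(im,M)
print(proj(M,[[482,79,66],[571,91,66]]))
E
```

```text
time_s: 12.8
ee_pos: [483.9, 79.3, 153.7]
eef_rot: [0.186, -3.135, -0.0]
wrist_force: [0.1, 0.1, 0.0]
gripper_width: 0.42
gripper_force: 0.0
[484.02627089  79.34068988 153.90469194]
yaw 96.8061816655282
blob (324, 341) (37, 76) [563.1  94.2  66. ] [582.3  97.1  34. ] L 60.6 dir -176.1
blob (507, 237) (12, 53) [473.4 202.8  66. ] [481.6 218.9  34. ] L 33.3 dir 121.4
blob (325, 223) (80, 29) [478.5  84.4  66. ] [487.3  86.   34. ] L 52.8 dir 13.1
blob (423, 153) (57, 110) [427.8 138.2  66. ] [430.4 146.4  34. ] L 65.8 dir 100.5
blob (319, 274) (638, 409) [514.   84.7  66. ] [527.1  86.4  34. ] L 373.1 dir 96.8
[[316.09743749 227.43996112]
 [318.22425519 349.78263245]]
```

View pics/w9.png

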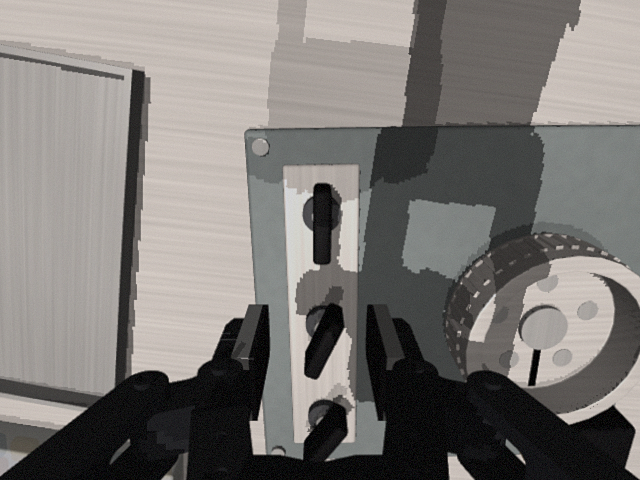

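```bash
python3 -m jog '[{"hand":36,"tx":-1,"ty":2.3,"tz":-45,"wx":0,"wy":0,"wz":0},{"hand":36,"tx":-1,"ty":2.3,"tz":-90,"wx":0,"wy":0,"wz":0},{"hand":36,"tx":-1,"ty":2.3,"tz":-120,"wx":0,"wy":0,"wz":0},{"hand":36,"tx":-1,"ty":2.3,"tz":-143,"wx":0,"wy":0,"wz":0},{"hand":36,"tx":-1,"ty":2.3,"tz":-143,"wx":0,"wy":0,"wz":0},{"hand":5,"tx":-1,"ty":2.3,"tz":-143,"wx":0,"wy":0,"wz":0},{"hand":5,"tx":-1,"ty":2.3,"tz":-143,"wx":0,"wy":0,"wz":0},{"hand":5,"tx":-1,"ty":2.3,"tz":-143,"wx":0,"wy":0,"wz":0},{"hand":5,"tx":-1,"ty":2.3,"tz":-143,"wx":0,"wy":0,"wz":0},{"hand":5,"tx":-1,"ty":2.3,"tz":-143,"wx":0,"wy":0,"wz":0}]' 40; python3 -c "
from h import *
print(status.get_obs()['moment'],status.get_obs()['ee_pos'])"
```

```text
time_s: 13.85
ee_pos: [484.5, 82.2, 13.0]
eef_rot: [-0.189, 3.132, 0.001]
wrist_force: [0.2, 3.3, 5.4]
gripper_width: 0.131
gripper_force: 44.3
[ 0.32465971  0.09858085 -0.03456206] [484.51871961  82.16391027  13.03533798]
```

```bash
cat > st.py <<'E'
from h import *
o=status.get_obs(); R=Ro.from_rotvec(o["eef_rot"]).as_matrix()
print("t",o["time_s"],"yaw",np.degrees(np.arctan2(R[1,1],R[0,1])).round(1),"mz",np.round(o["moment"],2),"F",np.round(o["wrist_force"],1),"w",round(o["gripper_width"]*85.4,1),"J6",round(o["qpos"][5],2),"tau6",round(o["joint_torque"][5],2),np.round(o["ee_pos"],1))
E
python3 -m jog '[{"hand":5,"tx":0,"ty":0,"tz":0,"wx":0,"wy":0,"wz":-7},{"hand":5,"tx":0,"ty":0,"tz":0,"wx":0,"wy":0,"wz":-14},{"hand":5,"tx":0,"ty":0,"tz":0,"wx":0,"wy":0,"wz":-21},{"hand":5,"tx":0,"ty":0,"tz":0,"wx":0,"wy":0,"wz":-28},{"hand":5,"tx":0,"ty":0,"tz":0,"wx":0,"wy":0,"wz":-35},{"hand":5,"tx":0,"ty":0,"tz":0,"wx":0,"wy":0,"wz":-42},{"hand":5,"tx":0,"ty":0,"tz":0,"wx":0,"wy":0,"wz":-49},{"hand":5,"tx":0,"ty":0,"tz":0,"wx":0,"wy":0,"wz":-56},{"hand":5,"tx":0,"ty":0,"tz":0,"wx":0,"wy":0,"wz":-63},{"hand":5,"tx":0,"ty":0,"tz":0,"wx":0,"wy":0,"wz":-70},{"hand":5,"tx":0,"ty":0,"tz":0,"wx":0,"wy":0,"wz":-77},{"hand":5,"tx":0,"ty":0,"tz":0,"wx":0,"wy":0,"wz":-84}]' >/dev/null; python3 st.py
python3 -m jog '[{"hand":5,"tx":0,"ty":0,"tz":0,"wx":0,"wy":0,"wz":-5},{"hand":5,"tx":0,"ty":0,"tz":0,"wx":0,"wy":0,"wz":-10},{"hand":5,"tx":0,"ty":0,"tz":0,"wx":0,"wy":0,"wz":-10}]' >/dev/null; python3 st.py
```

```text
t 15.05 yaw 12.6 mz [-0.89  1.35  0.14] F [-8.1 -5.2 10.9] w 11.5 J6 -0.17 tau6 -0.91 [482.2  79.1  13. ]
t 15.35 yaw 2.8 mz [-0.9   1.46  0.01] F [-8.5 -6.1 12.3] w 11.3 J6 0.0 tau6 0.27 [481.7  79.   13. ]
```

```bash
python3 -m jog '[{"hand":5,"tx":0,"ty":0,"tz":0,"wx":0,"wy":0,"wz":-6},{"hand":5,"tx":0,"ty":0,"tz":0,"wx":0,"wy":0,"wz":-12},{"hand":5,"tx":0,"ty":0,"tz":0,"wx":0,"wy":0,"wz":-18},{"hand":5,"tx":0,"ty":0,"tz":0,"wx":0,"wy":0,"wz":-24},{"hand":5,"tx":0,"ty":0,"tz":0,"wx":0,"wy":0,"wz":-24}]' >/dev/null; python3 st.py
for i in 1 ; do python3 -m jog '[{"hand":5,"tx":0,"ty":0,"tz":0,"wx":0,"wy":0,"wz":-4},{"hand":5,"tx":0,"ty":0,"tz":0,"wx":0,"wy":0,"wz":-4}]' >/dev/null; python3 st.py; python3 -m jog '[{"hand":5,"tx":0,"ty":0,"tz":0,"wx":0,"wy":0,"wz":-4},{"hand":5,"tx":0,"ty":0,"tz":0,"wx":0,"wy":0,"wz":-4}]' >/dev/null; python3 st.py; done
```

```text
t 15.85 yaw -21.2 mz [-0.81  1.95 -0.05] F [-11.4  -4.7  14.7] w 11.4 J6 0.42 tau6 0.34 [480.5  79.2  13. ]
t 16.05 yaw -25.2 mz [-0.79  2.02 -0.  ] F [-12.7  -5.9  15.4] w 10.8 J6 0.49 tau6 0.2 [480.3  79.3  13. ]
t 16.25 yaw -29.1 mz [-0.67  2.05  0.46] F [-12.5  -5.2  15.5] w 11.2 J6 0.56 tau6 0.66 [480.2  79.4  13. ]
```

```bash
python3 -m jog '[{"hand":5,"tx":0,"ty":0,"tz":0,"wx":0,"wy":0,"wz":-3},{"hand":5,"tx":0,"ty":0,"tz":0,"wx":0,"wy":0,"wz":-3}]' >/dev/null; python3 st.py;  python3 -m jog '[{"hand":5,"tx":0,"ty":0,"tz":0,"wx":0,"wy":0,"wz":-3},{"hand":5,"tx":0,"ty":0,"tz":0,"wx":0,"wy":0,"wz":-3}]' >/dev/null; python3 st.py
```

```text
t 16.45 yaw -31.9 mz [-0.65  2.03  1.31] F [-12.7  -4.   15.3] w 11.5 J6 0.61 tau6 1.48 [480.2  79.4  13. ]
t 16.65 yaw -34.8 mz [-0.71  2.09  2.03] F [-12.2  -4.3  15.5] w 11.3 J6 0.66 tau6 2.17 [480.2  79.4  13.1]
```

```bash
python3 -m jog '[{"hand":5,"tx":0,"ty":0,"tz":0,"wx":0,"wy":0,"wz":5},{"hand":36,"tx":0,"ty":0,"tz":0,"wx":0,"wy":0,"wz":5},{"hand":36,"tx":0,"ty":0,"tz":0,"wx":0,"wy":0,"wz":5},{"hand":36,"tx":0,"ty":0,"tz":0,"wx":0,"wy":0,"wz":5},{"hand":36,"tx":0,"ty":0,"tz":45,"wx":0,"wy":0,"wz":5},{"hand":36,"tx":0,"ty":0,"tz":95,"wx":0,"wy":0,"wz":10},{"hand":36,"tx":0,"ty":0,"tz":140,"wx":0,"wy":0,"wz":18},{"hand":36,"tx":30,"ty":4,"tz":140,"wx":0,"wy":0,"wz":26},{"hand":36,"tx":60,"ty":8,"tz":140,"wx":0,"wy":0,"wz":34},{"hand":36,"tx":89.5,"ty":11.6,"tz":140,"wx":0,"wy":0,"wz":42},{"hand":36,"tx":89.5,"ty":11.6,"tz":140,"wx":0,"wy":0,"wz":50},{"hand":36,"tx":89.5,"ty":11.6,"tz":140,"wx":0,"wy":0,"wz":58},{"hand":36,"tx":89.5,"ty":11.6,"tz":140,"wx":0,"wy":0,"wz":66},{"hand":36,"tx":89.5,"ty":11.6,"tz":140,"wx":0,"wy":0,"wz":74},{"hand":36,"tx":89.5,"ty":11.6,"tz":140,"wx":0,"wy":0,"wz":82},{"hand":36,"tx":89.5,"ty":11.6,"tz":140,"wx":0,"wy":0,"wz":90},{"hand":36,"tx":89.5,"ty":11.6,"tz":140,"wx":0,"wy":0,"wz":98},{"hand":36,"tx":89.5,"ty":11.6,"tz":140,"wx":0,"wy":0,"wz":106},{"hand":36,"tx":89.5,"ty":11.6,"tz":140,"wx":0,"wy":0,"wz":108},{"hand":36,"tx":89.5,"ty":11.6,"tz":140,"wx":0,"wy":0,"wz":108}]'; python3 st.py
python3 - <<'E'
from knob import *
im,M=shot("wrist","w10.png"); knobs(im,M)
print(proj(M,[[482,81,66],[571.5,93,66],[660.7,105,66]]))
im,M=shot("top","t10.png")
E
```

```text
time_s: 18.65
ee_pos: [572.8, 93.1, 150.8]
eef_rot: [-0.468, -3.106, 0.0]
wrist_force: [0.2, -0.3, 0.2]
gripper_width: 0.421
gripper_force: 0.0
t 18.65 yaw 72.9 mz [ 0.01 -0.   -0.02] F [ 0.2 -0.3  0.2] w 36.0 J6 -1.21 tau6 -0.18 [572.8  93.1 150.8]
blob (16, 370) (96, 16) [ 608.2 -145.2   66. ] [ 621.8 -177.6   34. ] L 73.7 dir -3.7
blob (632, 232) (64, 15) [632.8 288.3  66. ] [649.4 309.5  34. ] L 44.5 dir -3.8
blob (322, 224) (81, 32) [568.5  98.4  66. ] [577.2  96.1  34. ] L 52.8 dir -9.9
blob (567, 165) (49, 8) [577.1 252.6  66. ] [586.8 269.3  34. ] L 31.6 dir 8.7
blob (253, 97) (88, 29) [484.5  82.9  66. ] [482.8  78.6  34. ] L 50.1 dir 64.4
blob (320, 258) (639, 442) [590.2  90.4  66. ] [601.5  87.1  34. ] L 362.0 dir 72.9
blob (451, 76) (24, 132) [506.8 194.9  66. ] [507.9 204.5  34. ] L 69.9 dir 145.6
blob (367, 89) (184, 66) [499.3 146.6  66. ] [499.4 150.2  34. ] L 101.4 dir -7.9
[[248.8346412   94.18577578]
 [314.77082582 230.43545861]
 [369.43956828 343.30640693]]
```

```bash
python3 -m jog '[{"hand":36,"tx":-0.5,"ty":1.5,"tz":-45,"wx":0,"wy":0,"wz":0},{"hand":36,"tx":-0.5,"ty":1.5,"tz":-90,"wx":0,"wy":0,"wz":0},{"hand":36,"tx":-0.5,"ty":1.5,"tz":-120,"wx":0,"wy":0,"wz":0},{"hand":36,"tx":-0.5,"ty":1.5,"tz":-139,"wx":0,"wy":0,"wz":0},{"hand":36,"tx":-0.5,"ty":1.5,"tz":-139,"wx":0,"wy":0,"wz":0},{"hand":5,"tx":-0.5,"ty":1.5,"tz":-139,"wx":0,"wy":0,"wz":0},{"hand":5,"tx":-0.5,"ty":1.5,"tz":-139,"wx":0,"wy":0,"wz":0},{"hand":5,"tx":-0.5,"ty":1.5,"tz":-139,"wx":0,"wy":0,"wz":0},{"hand":5,"tx":-0.5,"ty":1.5,"tz":-139,"wx":0,"wy":0,"wz":0},{"hand":5,"tx":-0.5,"ty":1.5,"tz":-139,"wx":0,"wy":0,"wz":0}]' 40 >/dev/null; python3 st.py
python3 -m jog '[{"hand":5,"tx":0,"ty":0,"tz":0,"wx":0,"wy":0,"wz":-7},{"hand":5,"tx":0,"ty":0,"tz":0,"wx":0,"wy":0,"wz":-14},{"hand":5,"tx":0,"ty":0,"tz":0,"wx":0,"wy":0,"wz":-21},{"hand":5,"tx":0,"ty":0,"tz":0,"wx":0,"wy":0,"wz":-28},{"hand":5,"tx":0,"ty":0,"tz":0,"wx":0,"wy":0,"wz":-35},{"hand":5,"tx":0,"ty":0,"tz":0,"wx":0,"wy":0,"wz":-42},{"hand":5,"tx":0,"ty":0,"tz":0,"wx":0,"wy":0,"wz":-49},{"hand":5,"tx":0,"ty":0,"tz":0,"wx":0,"wy":0,"wz":-56},{"hand":5,"tx":0,"ty":0,"tz":0,"wx":0,"wy":0,"wz":-63},{"hand":5,"tx":0,"ty":0,"tz":0,"wx":0,"wy":0,"wz":-70},{"hand":5,"tx":0,"ty":0,"tz":0,"wx":0,"wy":0,"wz":-77},{"hand":5,"tx":0,"ty":0,"tz":0,"wx":0,"wy":0,"wz":-84},{"hand":5,"tx":0,"ty":0,"tz":0,"wx":0,"wy":0,"wz":-84}]' >/dev/null; python3 st.py
```

```text
t 19.75 yaw 72.9 mz [-0.71  0.29  0.08] F [-2.  -4.4  2.4] w 10.9 J6 -1.21 tau6 0.07 [573.   93.5  14. ]
t 21.05 yaw -11.3 mz [-1.47  1.25 -0.07] F [-8.6 -9.9  6.4] w 11.3 J6 0.26 tau6 0.39 [570.5  91.8  13.9]
```

```bash
python3 -m jog '[{"hand":5,"tx":0,"ty":0,"tz":0,"wx":0,"wy":0,"wz":-6},{"hand":5,"tx":0,"ty":0,"tz":0,"wx":0,"wy":0,"wz":-12},{"hand":5,"tx":0,"ty":0,"tz":0,"wx":0,"wy":0,"wz":-12}]' >/dev/null; python3 st.py
python3 -m jog '[{"hand":5,"tx":0,"ty":0,"tz":0,"wx":0,"wy":0,"wz":-6},{"hand":5,"tx":0,"ty":0,"tz":0,"wx":0,"wy":0,"wz":-12},{"hand":5,"tx":0,"ty":0,"tz":0,"wx":0,"wy":0,"wz":-12}]' >/dev/null; python3 st.py
python3 -m jog '[{"hand":5,"tx":0,"ty":0,"tz":0,"wx":0,"wy":0,"wz":-6},{"hand":5,"tx":0,"ty":0,"tz":0,"wx":0,"wy":0,"wz":-12},{"hand":5,"tx":0,"ty":0,"tz":0,"wx":0,"wy":0,"wz":-12}]' >/dev/null; python3 st.py
```

```text
t 21.35 yaw -23.3 mz [-1.38  1.38 -0.09] F [-8.9 -9.1  6.4] w 11.2 J6 0.47 tau6 0.32 [570.1  91.9  14. ]
t 21.65 yaw -34.9 mz [-1.47  1.57  1.84] F [-10.7  -8.8   7.4] w 11.3 J6 0.68 tau6 2.24 [569.8  92.   14. ]
t 21.95 yaw -46.3 mz [-1.53  1.73  4.9 ] F [-10.   -8.    8.9] w 11.3 J6 0.88 tau6 5.3 [569.7  92.   14.3]
```

```bash
python3 -m jog '[{"hand":5,"tx":0,"ty":0,"tz":0,"wx":0,"wy":0,"wz":8},{"hand":5,"tx":0,"ty":0,"tz":0,"wx":0,"wy":0,"wz":16},{"hand":36,"tx":0,"ty":0,"tz":0,"wx":0,"wy":0,"wz":16},{"hand":36,"tx":0,"ty":0,"tz":0,"wx":0,"wy":0,"wz":16},{"hand":36,"tx":0,"ty":0,"tz":0,"wx":0,"wy":0,"wz":16},{"hand":36,"tx":0,"ty":0,"tz":45,"wx":0,"wy":0,"wz":16},{"hand":36,"tx":0,"ty":0,"tz":95,"wx":0,"wy":0,"wz":24},{"hand":36,"tx":30,"ty":4,"tz":138,"wx":0,"wy":0,"wz":32},{"hand":36,"tx":60,"ty":8,"tz":138,"wx":0,"wy":0,"wz":40},{"hand":36,"tx":89,"ty":12,"tz":138,"wx":0,"wy":0,"wz":48},{"hand":36,"tx":89,"ty":12,"tz":138,"wx":0,"wy":0,"wz":56},{"hand":36,"tx":89,"ty":12,"tz":138,"wx":0,"wy":0,"wz":64},{"hand":36,"tx":89,"ty":12,"tz":138,"wx":0,"wy":0,"wz":72},{"hand":36,"tx":89,"ty":12,"tz":138,"wx":0,"wy":0,"wz":80},{"hand":36,"tx":89,"ty":12,"tz":138,"wx":0,"wy":0,"wz":88},{"hand":36,"tx":89,"ty":12,"tz":138,"wx":0,"wy":0,"wz":96},{"hand":36,"tx":89,"ty":12,"tz":138,"wx":0,"wy":0,"wz":104},{"hand":36,"tx":89,"ty":12,"tz":138,"wx":0,"wy":0,"wz":112},{"hand":36,"tx":89,"ty":12,"tz":138,"wx":0,"wy":0,"wz":112},{"hand":36,"tx":89,"ty":12,"tz":138,"wx":0,"wy":0,"wz":112}]'>/dev/null; python3 st.py
python3 - <<'E'
from knob import *
im,M=shot("wrist","w11.png"); knobs(im,M)
print(proj(M,[[482,81,66],[571.5,93,66],[660.7,105,66]]))
E
```

```text
t 23.95 yaw 64.7 mz [0.09 0.01 0.01] F [ 0.1  0.2 -0.4] w 36.0 J6 -1.05 tau6 -0.03 [661.4 107.  150.3]
blob (320, 392) (174, 639) [771.6  58.1  66. ] [793.9  47.8  34. ] L 437.7 dir 64.7
blob (318, 226) (82, 32) [658.3 110.6  66. ] [666.7 106.8  34. ] L 53.5 dir -19.0
blob (233, 109) (34, 88) [573.2  96.1  66. ] [571.1  90.4  34. ] L 50.9 dir 69.8
blob (61, 212) (278, 18) [580.5 -32.4  66. ] [579.3 -54.   34. ] L 169.2 dir -4.3
blob (610, 66) (107, 59) [642.9 302.7  66. ] [649.3 322.6  34. ] L 59.2 dir -13.2
blob (342, 88) (195, 72) [589.8 158.2  66. ] [589.7 160.2  34. ] L 107.3 dir -0.1
[[127.86827475 -37.19551425]
 [227.2699897  108.72036529]
 [311.990292   232.97467237]]
```

```bash
python3 -m jog '[{"hand":36,"tx":0,"ty":0,"tz":-45,"wx":0,"wy":0,"wz":0},{"hand":36,"tx":0,"ty":0,"tz":-90,"wx":0,"wy":0,"wz":0},{"hand":36,"tx":0,"ty":0,"tz":-120,"wx":0,"wy":0,"wz":0},{"hand":36,"tx":0,"ty":0,"tz":-138,"wx":0,"wy":0,"wz":0},{"hand":36,"tx":0,"ty":0,"tz":-138,"wx":0,"wy":0,"wz":0},{"hand":5,"tx":0,"ty":0,"tz":-138,"wx":0,"wy":0,"wz":0},{"hand":5,"tx":0,"ty":0,"tz":-138,"wx":0,"wy":0,"wz":0},{"hand":5,"tx":0,"ty":0,"tz":-138,"wx":0,"wy":0,"wz":0},{"hand":5,"tx":0,"ty":0,"tz":-138,"wx":0,"wy":0,"wz":0},{"hand":5,"tx":0,"ty":0,"tz":-138,"wx":0,"wy":0,"wz":0}]' 40 >/dev/null; python3 st.py
python3 -m jog '[{"hand":5,"tx":0,"ty":0,"tz":0,"wx":0,"wy":0,"wz":-7},{"hand":5,"tx":0,"ty":0,"tz":0,"wx":0,"wy":0,"wz":-14},{"hand":5,"tx":0,"ty":0,"tz":0,"wx":0,"wy":0,"wz":-21},{"hand":5,"tx":0,"ty":0,"tz":0,"wx":0,"wy":0,"wz":-28},{"hand":5,"tx":0,"ty":0,"tz":0,"wx":0,"wy":0,"wz":-35},{"hand":5,"tx":0,"ty":0,"tz":0,"wx":0,"wy":0,"wz":-42},{"hand":5,"tx":0,"ty":0,"tz":0,"wx":0,"wy":0,"wz":-49},{"hand":5,"tx":0,"ty":0,"tz":0,"wx":0,"wy":0,"wz":-56},{"hand":5,"tx":0,"ty":0,"tz":0,"wx":0,"wy":0,"wz":-63},{"hand":5,"tx":0,"ty":0,"tz":0,"wx":0,"wy":0,"wz":-70},{"hand":5,"tx":0,"ty":0,"tz":0,"wx":0,"wy":0,"wz":-77},{"hand":5,"tx":0,"ty":0,"tz":0,"wx":0,"wy":0,"wz":-84},{"hand":5,"tx":0,"ty":0,"tz":0,"wx":0,"wy":0,"wz":-84}]' >/dev/null; python3 st.py
python3 -m jog '[{"hand":5,"tx":0,"ty":0,"tz":0,"wx":0,"wy":0,"wz":-4},{"hand":5,"tx":0,"ty":0,"tz":0,"wx":0,"wy":0,"wz":-8},{"hand":5,"tx":0,"ty":0,"tz":0,"wx":0,"wy":0,"wz":-8}]' >/dev/null; python3 st.py
python3 -m jog '[{"hand":5,"tx":0,"ty":0,"tz":0,"wx":0,"wy":0,"wz":-4},{"hand":5,"tx":0,"ty":0,"tz":0,"wx":0,"wy":0,"wz":-8},{"hand":5,"tx":0,"ty":0,"tz":0,"wx":0,"wy":0,"wz":-8}]' >/dev/null; python3 st.py
```

```text
t 25.0 yaw 64.8 mz [-0.69  0.36 -0.03] F [-2.6 -4.5  0.4] w 11.0 J6 -1.06 tau6 -0.02 [661.8 105.3  14.1]
t 26.3 yaw -19.3 mz [-1.18  1.25 -0.1 ] F [-8.  -6.9  4.4] w 11.2 J6 0.41 tau6 0.39 [659.5 104.2  14.1]
t 26.6 yaw -27.2 mz [-1.1   1.3  -0.08] F [-7.8 -7.5  5.8] w 11.0 J6 0.55 tau6 0.19 [659.2 104.3  14.1]
t 26.9 yaw -34.9 mz [-1.28  1.5   1.89] F [-8.8 -7.2  5.4] w 11.6 J6 0.68 tau6 2.15 [659.1 104.3  14.2]
```

```bash
python3 -m jog '[{"hand":5,"tx":0,"ty":0,"tz":0,"wx":0,"wy":0,"wz":5},{"hand":36,"tx":0,"ty":0,"tz":0,"wx":0,"wy":0,"wz":5},{"hand":36,"tx":0,"ty":0,"tz":0,"wx":0,"wy":0,"wz":5},{"hand":36,"tx":0,"ty":0,"tz":0,"wx":0,"wy":0,"wz":5},{"hand":36,"tx":0,"ty":0,"tz":45,"wx":0,"wy":0,"wz":5},{"hand":36,"tx":0,"ty":0,"tz":90,"wx":0,"wy":0,"wz":5},{"hand":72,"tx":0,"ty":0,"tz":138,"wx":0,"wy":0,"wz":5},{"hand":72,"tx":-190,"ty":-366,"tz":138,"wx":0,"wy":0,"wz":31},{"hand":72,"tx":-190,"ty":-366,"tz":138,"wx":0,"wy":0,"wz":31},{"hand":72,"tx":-190,"ty":-366,"tz":138,"wx":0,"wy":0,"wz":31},{"hand":72,"tx":-190,"ty":-366,"tz":138,"wx":0,"wy":0,"wz":31},{"hand":72,"tx":-190,"ty":-366,"tz":138,"wx":0,"wy":0,"wz":31},{"hand":72,"tx":-190,"ty":-366,"tz":138,"wx":0,"wy":0,"wz":31},{"hand":72,"tx":-190,"ty":-366,"tz":138,"wx":0,"wy":0,"wz":31},{"hand":72,"tx":-190,"ty":-366,"tz":138,"wx":0,"wy":0,"wz":31},{"hand":72,"tx":-190,"ty":-366,"tz":138,"wx":0,"wy":0,"wz":31},{"hand":72,"tx":-190,"ty":-366,"tz":138,"wx":0,"wy":0,"wz":31},{"hand":72,"tx":-190,"ty":-366,"tz":138,"wx":0,"wy":0,"wz":31},{"hand":72,"tx":-190,"ty":-366,"tz":138,"wx":0,"wy":0,"wz":31},{"hand":72,"tx":-190,"ty":-366,"tz":138,"wx":0,"wy":0,"wz":31}]'>/dev/null; python3 st.py
cat > sp.py <<'E'
from h import *
def spools(im,M,z=60):
    hsv=cv2.cvtColor(im,cv2.COLOR_BGR2HSV)
    for col,lo,hi in(("yel",(22,120,60),(35,255,255)),("pur",(135,80,40),(165,255,255)),("blu",(105,120,60),(125,255,255))):
        c,_=cv2.findContours(cv2.inRange(hsv,lo,hi),cv2.RETR_EXTERNAL,cv2.CHAIN_APPROX_NONE)
        for k in c:
            if cv2.contourArea(k)>150:
                x,y,w,h=cv2.boundingRect(k)
                p=k.reshape(-1,2).astype(np.float32); W=onz(M,p,z)[:,:2].astype(np.float32); (a,b),r=cv2.minEnclosingCircle(W)
                print(col,(x,y,w,h),"circ",round(a,1),round(b,1),"r",round(r,1))
E
python3 - <<'E'
from sp import *
im,M=shot("wrist","w12.png"); spools(im,M)
im,M=shot("top","t12.png"); print("top"); spools(im,M)
im,M=shot("scene","s12.png"); print("scene"); spools(im,M)
s=cv2.imread("pics/w12.png"); t=cv2.imread("pics/t12.png")
out=np.zeros((600,800,3),np.uint8); out[:300,:400]=cv2.resize(s,(400,300)); out[:300,400:]=cv2.resize(im,(400,300)); out[300:,:400]=cv2.resize(t,(400,300)); out[300:,400:]=cv2.resize(t[150:320,110:310],(400,300),interpolation=cv2.INTER_CUBIC); cv2.imwrite("pics/m12.png",out)
E
```

```text
t 28.9 yaw -4.0 mz [ 0.    0.06 -0.  ] F [ 0.1  0.5 -0.6] w 72.1 J6 -0.54 tau6 0.0 [ 472.1 -257.7  150.3]
yel (471, 337, 41, 43) circ 590.6 -361.7 r 23.2
yel (439, 307, 48, 26) circ 570.0 -329.8 r 18.9
yel (319, 192, 82, 93) circ 498.2 -264.8 r 32.0
pur (282, 346, 73, 62) circ 466.0 -368.8 r 27.1
pur (287, 321, 13, 31) circ 451.2 -332.8 r 12.5
pur (326, 316, 24, 37) circ 481.6 -333.4 r 16.2
pur (115, 236, 80, 74) circ 362.0 -279.0 r 26.8
blu (508, 469, 26, 11) circ 623.8 -473.3 r 12.2
blu (335, 443, 63, 24) circ 498.7 -449.7 r 25.2
blu (330, 407, 13, 36) circ 479.8 -412.1 r 16.6
top
yel (394, 252, 16, 21) circ 503.3 -257.1 r 24.9
pur (399, 315, 28, 27) circ 365.5 -275.2 r 30.3
blu (483, 188, 29, 27) circ 633.2 -465.1 r 34.8
scene
yel (196, 199, 23, 15) circ 582.3 -369.6 r 26.2
yel (254, 191, 23, 15) circ 502.8 -270.0 r 25.8
pur (225, 173, 22, 13) circ 468.7 -368.6 r 25.7
pur (281, 159, 22, 13) circ 364.6 -279.2 r 26.1
blu (141, 202, 23, 14) circ 640.7 -472.0 r 24.6
blu (186, 170, 21, 13) circ 499.3 -456.7 r 24.9
```

View pics/m12.png

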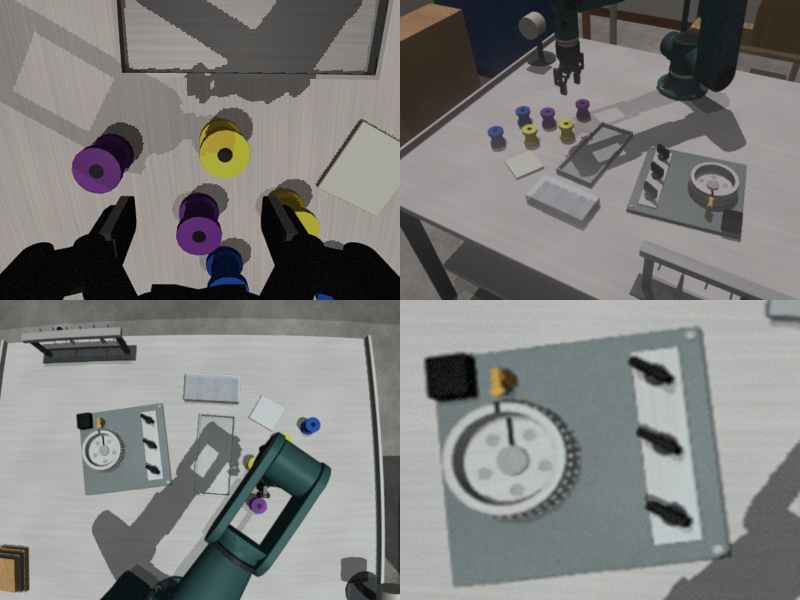

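The 4-panel view shows the mark at the pointer and the three knob bars parallel (all home). Spool A has been knocked to wrist pixel (358,248), and B is unchanged.

```bash
python3 - <<'E'
from h import *
im,M=shot("wrist")
hsv=cv2.cvtColor(im,cv2.COLOR_BGR2HSV)
m=cv2.inRange(hsv,(22,120,60),(35,255,255))[150:330,300:430]
# bright top flange only
v=hsv[150:330,300:430,2]; print(np.percentile(v[m>0],[10,30,50,70,90]))
b=cv2.morphologyEx(((m>0)&(v>150)).astype(np.uint8)*255,cv2.MORPH_OPEN,np.ones((5,5)))
c=max(cv2.findContours(b,cv2.RETR_EXTERNAL,cv2.CHAIN_APPROX_NONE)[0],key=cv2.contourArea)
W=onz(M,c.reshape(-1,2)+[300,150.],60)[:,:2].astype(np.float32); print(cv2.boundingRect(c),cv2.minEnclosingCircle(W))
print(onz(M,[(360,245)],60))
# hole centre
h=cv2.inRange(hsv[215:285,330:395],(0,0,0),(180,255,70)); n,l,st,ce=cv2.connectedComponentsWithStats(h)
for i in range(1,n): print(st[i],ce[i]+[330,215],onz(M,[ce[i]+[330,215]],60))
# tray corners at inner bottom edge etc
print("TCP true tip proj", proj(M,[np.array(status.get_obs()["ee_pos"])+[0,0,31]]))
for q in [(195,116),(605,118)]: print(onz(M,[q],0),onz(M,[q],22))
E
```

```text
[ 88. 166. 168. 169. 171.]
(20, 58, 81, 76) ((499.94580078125, -270.28265380859375), 26.52229118347168)
[[ 499.99009757 -269.00280212   60.        ]]
[ 0  0  5  5 14] [331.42857143 216.42857143] [[ 482.51540815 -248.45462353   60.        ]]
[57  0  4  3  4] [388.5  215.75] [[ 518.97371048 -250.55351372   60.        ]]
[63  6  1  1  1] [393. 221.] [[ 521.79600947 -254.23836354   60.        ]]
[ 19  21  23  23 409] [360.08801956 246.83129584] [[ 499.99806462 -270.27065623   60.        ]]
TCP true tip proj [[314.36096103 325.76969209]]
[[ 388.25736875 -181.29468992    0.        ]] [[ 394.36011    -181.10089112   22.        ]]
[[ 691.25263037 -202.79417194    0.        ]] [[ 676.82395928 -201.14353606   22.        ]]
```

```bash
python3 -m jog '[{"hand":76,"tx":28,"ty":-12.5,"tz":-30,"wx":0,"wy":0,"wz":0},{"hand":76,"tx":28,"ty":-12.5,"tz":-70,"wx":0,"wy":0,"wz":0},{"hand":76,"tx":28,"ty":-12.5,"tz":-110,"wx":0,"wy":0,"wz":0},{"hand":76,"tx":28,"ty":-12.5,"tz":-140,"wx":0,"wy":0,"wz":0},{"hand":76,"tx":28,"ty":-12.5,"tz":-153,"wx":0,"wy":0,"wz":0},{"hand":76,"tx":28,"ty":-12.5,"tz":-153,"wx":0,"wy":0,"wz":0}]'>/dev/null; python3 st.py
python3 -m jog '[{"hand":45,"tx":0,"ty":0,"tz":0,"wx":0,"wy":0,"wz":0},{"hand":45,"tx":0,"ty":0,"tz":0,"wx":0,"wy":0,"wz":0},{"hand":45,"tx":0,"ty":0,"tz":0,"wx":0,"wy":0,"wz":0},{"hand":45,"tx":0,"ty":0,"tz":0,"wx":0,"wy":0,"wz":0},{"hand":45,"tx":0,"ty":0,"tz":0,"wx":0,"wy":0,"wz":0},{"hand":45,"tx":0,"ty":0,"tz":0,"wx":0,"wy":0,"wz":0}]' 25 >/dev/null; python3 st.py
```

```text
t 29.7 yaw -4.1 mz [-0.04 -0.01 -0.04] F [-0.2 -0.3 -0.6] w 76.0 J6 -0.53 tau6 0.0 [ 497.8 -270.6   -5. ]
t 30.3 yaw -4.1 mz [-0.01 -0.02  0.04] F [ 1.6 -0.1  5.5] w 53.1 J6 -0.53 tau6 0.0 [ 501.  -272.9   -0. ]
```

```bash
python3 -m jog '[{"hand":45,"tx":0,"ty":0,"tz":30,"wx":0,"wy":0,"wz":0},{"hand":45,"tx":0,"ty":0,"tz":65,"wx":0,"wy":0,"wz":0},{"hand":45,"tx":0,"ty":0,"tz":65,"wx":0,"wy":0,"wz":0},{"hand":45,"tx":-4,"ty":40,"tz":65,"wx":0,"wy":0,"wz":0},{"hand":45,"tx":-8,"ty":80,"tz":65,"wx":0,"wy":0,"wz":0},{"hand":45,"tx":-12,"ty":120,"tz":65,"wx":0,"wy":0,"wz":0},{"hand":45,"tx":-14,"ty":146,"tz":65,"wx":0,"wy":0,"wz":0},{"hand":45,"tx":-14,"ty":146,"tz":65,"wx":0,"wy":0,"wz":0},{"hand":45,"tx":-14,"ty":146,"tz":65,"wx":0,"wy":0,"wz":0}]'>/dev/null; python3 st.py
python3 - <<'E'
from sp import *
im,M=shot("scene","s13.png"); spools(im,M,60); print(proj(M,[[486,-124,130]])); 
E
```

```text
t 31.2 yaw -4.0 mz [-0.04 -0.01  0.01] F [ 0.4 -0.6 -0.1] w 53.1 J6 -0.3 tau6 0.01 [ 485.  -125.5   62. ]
yel (196, 199, 23, 15) circ 582.6 -370.1 r 25.9
pur (225, 172, 22, 14) circ 468.2 -368.7 r 26.1
pur (281, 159, 22, 13) circ 364.7 -278.9 r 26.3
blu (141, 202, 23, 14) circ 640.7 -472.2 r 24.4
blu (186, 170, 21, 13) circ 499.3 -457.2 r 24.8
[[328.41782614 184.70708682]]
```

```bash
python3 -m jog '[{"hand":45,"tx":0,"ty":0,"tz":-25,"wx":0,"wy":0,"wz":0},{"hand":45,"tx":0,"ty":0,"tz":-45,"wx":0,"wy":0,"wz":0},{"hand":45,"tx":0,"ty":0,"tz":-55,"wx":0,"wy":0,"wz":0},{"hand":45,"tx":0,"ty":0,"tz":-57,"wx":0,"wy":0,"wz":0},{"hand":45,"tx":0,"ty":0,"tz":-57,"wx":0,"wy":0,"wz":0}]'>/dev/null; python3 st.py
```

```text
t 31.75 yaw -4.2 mz [-0.   -0.03 -0.01] F [0.1 0.5 0.7] w 53.1 J6 -0.3 tau6 -0.0 [ 485.5 -126.5    5.3]
```

Lower to contact, then release and rise to look.

```bash
python3 -m jog '[{"hand":45,"tx":0,"ty":0,"tz":-2,"wx":0,"wy":0,"wz":0},{"hand":45,"tx":0,"ty":0,"tz":-2,"wx":0,"wy":0,"wz":0}]'>/dev/null; python3 st.py
python3 -m jog '[{"hand":60,"tx":0,"ty":0,"tz":0,"wx":0,"wy":0,"wz":0},{"hand":76,"tx":0,"ty":0,"tz":0,"wx":0,"wy":0,"wz":0},{"hand":76,"tx":0,"ty":0,"tz":0,"wx":0,"wy":0,"wz":0},{"hand":76,"tx":0,"ty":0,"tz":0,"wx":0,"wy":0,"wz":0},{"hand":76,"tx":0,"ty":0,"tz":20,"wx":0,"wy":0,"wz":0},{"hand":76,"tx":0,"ty":0,"tz":60,"wx":0,"wy":0,"wz":0},{"hand":76,"tx":0,"ty":0,"tz":100,"wx":0,"wy":0,"wz":0},{"hand":76,"tx":0,"ty":0,"tz":148,"wx":0,"wy":0,"wz":0},{"hand":76,"tx":30,"ty":-40,"tz":148,"wx":0,"wy":0,"wz":0},{"hand":76,"tx":50,"ty":-80,"tz":148,"wx":0,"wy":0,"wz":0},{"hand":76,"tx":70,"ty":-120,"tz":148,"wx":0,"wy":0,"wz":0},{"hand":76,"tx":90,"ty":-160,"tz":148,"wx":0,"wy":0,"wz":0},{"hand":76,"tx":96,"ty":-200,"tz":148,"wx":0,"wy":0,"wz":0},{"hand":76,"tx":96,"ty":-233,"tz":148,"wx":0,"wy":0,"wz":0},{"hand":76,"tx":96,"ty":-233,"tz":148,"wx":0,"wy":0,"wz":0},{"hand":76,"tx":96,"ty":-233,"tz":148,"wx":0,"wy":0,"wz":0},{"hand":76,"tx":96,"ty":-233,"tz":148,"wx":0,"wy":0,"wz":0}]'>/dev/null; python3 st.py
python3 - <<'E'
from sp import *
im,M=shot("scene","s14.png"); spools(im,M); print("A at z65"); spools(im,M,65)
im,M=shot("wrist","w14.png"); hsv=cv2.cvtColor(im,cv2.COLOR_BGR2HSV)
b=((cv2.inRange(hsv,(22,120,60),(35,255,255))>0)&(hsv[...,2]>140)).astype(np.uint8)*255
b=cv2.morphologyEx(b,cv2.MORPH_OPEN,np.ones((5,5)))
for c in cv2.findContours(b,cv2.RETR_EXTERNAL,cv2.CHAIN_APPROX_NONE)[0]:
    print(cv2.boundingRect(c),cv2.minEnclosingCircle(onz(M,c.reshape(-1,2),60)[:,:2].astype(np.float32)))
E
```

```text
t 31.95 yaw -4.1 mz [-0.14 -0.1   0.01] F [ 0.1 -0.7  1. ] w 52.8 J6 -0.3 tau6 0.0 [ 486.2 -126.3    4.3]
t 33.65 yaw -4.1 mz [ 0.03  0.1  -0.04] F [ 0.6  0.4 -0.9] w 75.8 J6 -0.56 tau6 0.0 [ 581.3 -357.7  151.2]
yel (316, 204, 24, 15) circ 484.6 -126.1 r 25.6
yel (195, 199, 24, 15) circ 582.5 -369.9 r 26.2
pur (225, 172, 22, 14) circ 468.1 -368.7 r 26.1
pur (282, 159, 21, 13) circ 364.9 -279.3 r 25.5
blu (141, 202, 23, 14) circ 640.8 -471.9 r 24.4
blu (186, 170, 21, 13) circ 499.7 -456.4 r 25.5
A at z65
yel (316, 204, 24, 15) circ 490.3 -123.3 r 25.4
yel (195, 199, 24, 15) circ 587.6 -365.6 r 26.0
pur (225, 172, 22, 14) circ 473.9 -364.4 r 26.0
pur (282, 159, 21, 13) circ 371.4 -275.6 r 25.3
blu (141, 202, 23, 14) circ 645.5 -467.0 r 24.2
blu (186, 170, 21, 13) circ 505.3 -451.7 r 25.3
(276, 212, 81, 75) ((580.6035766601562, -370.3609619140625), 26.53976821899414)
```

```bash
python3 -m jog '[{"hand":76,"tx":-0.5,"ty":-12.5,"tz":-30,"wx":0,"wy":0,"wz":0},{"hand":76,"tx":-0.5,"ty":-12.5,"tz":-70,"wx":0,"wy":0,"wz":0},{"hand":76,"tx":-0.5,"ty":-12.5,"tz":-110,"wx":0,"wy":0,"wz":0},{"hand":76,"tx":-0.5,"ty":-12.5,"tz":-140,"wx":0,"wy":0,"wz":0},{"hand":76,"tx":-0.5,"ty":-12.5,"tz":-153,"wx":0,"wy":0,"wz":0},{"hand":76,"tx":-0.5,"ty":-12.5,"tz":-153,"wx":0,"wy":0,"wz":0}]'>/dev/null; python3 st.py
python3 -m jog '[{"hand":45,"tx":0,"ty":0,"tz":0,"wx":0,"wy":0,"wz":0},{"hand":45,"tx":0,"ty":0,"tz":0,"wx":0,"wy":0,"wz":0},{"hand":45,"tx":0,"ty":0,"tz":0,"wx":0,"wy":0,"wz":0},{"hand":45,"tx":0,"ty":0,"tz":0,"wx":0,"wy":0,"wz":0},{"hand":45,"tx":0,"ty":0,"tz":0,"wx":0,"wy":0,"wz":0},{"hand":45,"tx":0,"ty":0,"tz":0,"wx":0,"wy":0,"wz":0}]' 25 >/dev/null; python3 st.py
```

```text
t 34.35 yaw -4.0 mz [ 0.03  0.01 -0.  ] F [0.1 0.5 0.1] w 76.0 J6 -0.58 tau6 0.0 [ 579.5 -369.3   -4.1]
t 34.95 yaw -4.1 mz [0.1  0.01 0.05] F [0.6 0.3 6.3] w 53.0 J6 -0.58 tau6 0.01 [ 582.5 -372.4    1.6]
```

```bash
python3 -m jog '[{"hand":45,"tx":0,"ty":0,"tz":30,"wx":0,"wy":0,"wz":0},{"hand":45,"tx":0,"ty":0,"tz":65,"wx":0,"wy":0,"wz":0},{"hand":45,"tx":0,"ty":0,"tz":65,"wx":0,"wy":0,"wz":0},{"hand":45,"tx":3,"ty":40,"tz":65,"wx":0,"wy":0,"wz":0},{"hand":45,"tx":6,"ty":80,"tz":65,"wx":0,"wy":0,"wz":0},{"hand":45,"tx":9,"ty":120,"tz":65,"wx":0,"wy":0,"wz":0},{"hand":45,"tx":12,"ty":160,"tz":65,"wx":0,"wy":0,"wz":0},{"hand":45,"tx":14,"ty":200,"tz":65,"wx":0,"wy":0,"wz":0},{"hand":45,"tx":16,"ty":237,"tz":65,"wx":0,"wy":0,"wz":0},{"hand":45,"tx":16,"ty":237,"tz":65,"wx":0,"wy":0,"wz":0},{"hand":45,"tx":16,"ty":237,"tz":65,"wx":0,"wy":0,"wz":0},{"hand":45,"tx":16,"ty":237,"tz":40,"wx":0,"wy":0,"wz":0},{"hand":45,"tx":16,"ty":237,"tz":20,"wx":0,"wy":0,"wz":0},{"hand":45,"tx":16,"ty":237,"tz":10,"wx":0,"wy":0,"wz":0},{"hand":45,"tx":16,"ty":237,"tz":8,"wx":0,"wy":0,"wz":0},{"hand":45,"tx":16,"ty":237,"tz":6,"wx":0,"wy":0,"wz":0},{"hand":45,"tx":16,"ty":237,"tz":6,"wx":0,"wy":0,"wz":0}]'>/dev/null; python3 st.py
```

```text
t 36.65 yaw -4.2 mz [0.03 0.73 0.02] F [-3.  -0.1  3.2] w 52.9 J6 -0.24 tau6 0.0 [ 596.4 -135.6    5.7]
```

```bash
python3 -m jog '[{"hand":60,"tx":0,"ty":0,"tz":0,"wx":0,"wy":0,"wz":0},{"hand":76,"tx":0,"ty":0,"tz":0,"wx":0,"wy":0,"wz":0},{"hand":76,"tx":0,"ty":0,"tz":0,"wx":0,"wy":0,"wz":0},{"hand":76,"tx":0,"ty":0,"tz":0,"wx":0,"wy":0,"wz":0},{"hand":76,"tx":0,"ty":0,"tz":20,"wx":0,"wy":0,"wz":0},{"hand":76,"tx":0,"ty":0,"tz":60,"wx":0,"wy":0,"wz":0},{"hand":76,"tx":0,"ty":0,"tz":100,"wx":0,"wy":0,"wz":0},{"hand":76,"tx":0,"ty":0,"tz":150,"wx":0,"wy":0,"wz":0},{"hand":76,"tx":-40,"ty":0,"tz":180,"wx":0,"wy":0,"wz":0},{"hand":76,"tx":-80,"ty":0,"tz":200,"wx":0,"wy":0,"wz":0},{"hand":76,"tx":-120,"ty":0,"tz":220,"wx":0,"wy":0,"wz":0},{"hand":76,"tx":-160,"ty":0,"tz":240,"wx":0,"wy":0,"wz":0},{"hand":76,"tx":-200,"ty":0,"tz":250,"wx":0,"wy":0,"wz":0},{"hand":76,"tx":-220,"ty":0,"tz":250,"wx":0,"wy":0,"wz":0},{"hand":76,"tx":-220,"ty":0,"tz":250,"wx":0,"wy":0,"wz":0},{"hand":76,"tx":-220,"ty":0,"tz":250,"wx":0,"wy":0,"wz":0}]'>/dev/null; python3 st.py
python3 - <<'E'
from sp import *
im,M=shot("scene"); spools(im,M,65); im2,M2=shot("top"); print("top"); spools(im2,M2,65)
out=np.zeros((600,800,3),np.uint8); out[:300,:400]=cv2.resize(im2,(400,300)); out[:300,400:]=cv2.resize(im[220:380,360:573],(400,300),interpolation=cv2.INTER_CUBIC); out[300:,:400]=cv2.resize(im[150:310,220:433],(400,300),interpolation=cv2.INTER_CUBIC); out[300:,400:]=cv2.resize(im2[150:320,110:310],(400,300),interpolation=cv2.INTER_CUBIC); cv2.imwrite("pics/m15.png",out)
E
```

```text
t 38.25 yaw -4.1 mz [ 0.06  0.03 -0.  ] F [-0.3 -0.2 -0.8] w 75.8 J6 -0.41 tau6 -0.01 [ 377.  -134.3  254.4]
yel (287, 232, 26, 17) circ 599.4 -134.3 r 26.8
yel (316, 203, 25, 16) circ 489.8 -124.1 r 27.1
pur (225, 173, 22, 13) circ 474.4 -364.3 r 25.6
pur (281, 159, 22, 13) circ 370.9 -274.9 r 25.8
blu (141, 202, 23, 14) circ 645.4 -467.3 r 24.3
blu (186, 170, 21, 13) circ 504.9 -452.0 r 24.7
top
yel (328, 257, 25, 25) circ 488.2 -123.1 r 26.0
yel (333, 206, 24, 27) circ 595.0 -133.2 r 28.8
pur (399, 316, 28, 26) circ 365.7 -274.6 r 29.7
pur (438, 268, 30, 24) circ 466.7 -361.1 r 31.2
blu (478, 253, 30, 24) circ 495.7 -447.9 r 32.9
blu (483, 188, 29, 27) circ 632.3 -463.3 r 34.6
```

View pics/m15.png

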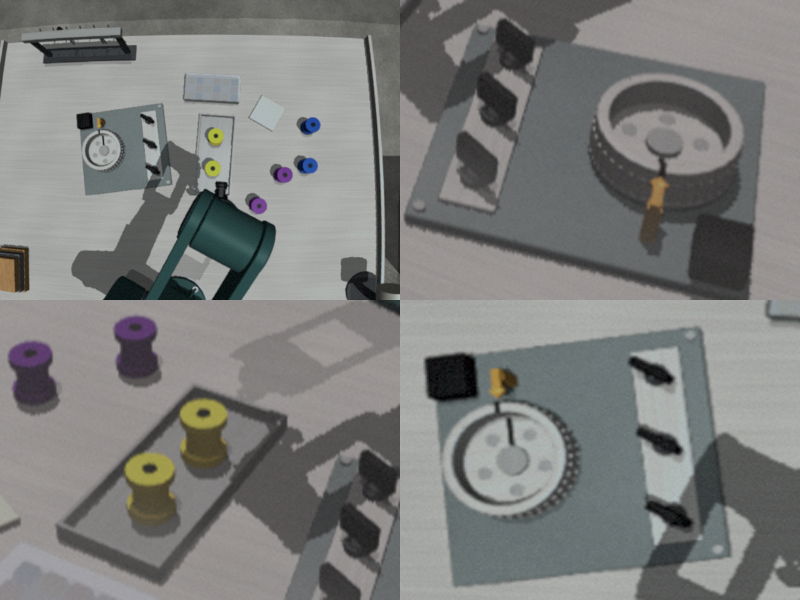

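The last view shows both yellow spools upright in the tray, the mark at the pointer, and the three knobs parallel at their stops. The bystanders and look-alikes are where they were, so I am handing in.

```bash
python3 -c "
from bench import bot
print(bot.close_job())"
```

```text
the job is handed in; nothing more can be done
None
```

I handed the job in at about 38 s: I turned the mark to within roughly 0.5° of the pointer first, then all three knobs clockwise to their stops, and both yellow spools stand upright in the tray with the organizer, coaster and look-alikes untouched.

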